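Clear the flap and present the spare insert

TASK

The little steel parts basket is standing on the flap of the grey insert case: hang it by its handle on the hook of the stand and let go of it, then swing the flap up and over so that it stays open. Draw out the spare insert with the flat blade, leaving the round-headed one in its pocket, and finish while holding it: upright, still, about 10 cm above the middle of the dark window of the part reader, with the basket still on its hook and the flap still open. Do not drop the basket and do not disturb the other things on the bench.

Things in the scene. Friction and masses are not known exactly. Their poses are not given: they have to be found in the camera images.
- case: Fixed grey steel case 140 (x) x 190 (y) x 74 mm high, walls and floor 5 mm, front towards its -x. Origin: centre of underside; z up. Inside: two pockets in a 30 mm high black rack, at x 0, y +45 and -45 mm, each 15 (x) x 60 (y) mm, bottom 5 mm above the bench. The closed flap covers all; its top is 81 mm above the bench.
- flap (a joint): Opening angle of the case's flap, rad: 0 closed (level), stop at 1.85. A 6 mm plate 142 x 194 mm, 0.35 kg, hinged along the case's far (+x) upper edge. Let go below about 1.5 it falls shut; beyond about 1.65 it falls open to the stop and stays.
- flap_hinge (a point): Point on the flap's hinge axis, in the middle of its length: 70 mm in +x of the case's centre and 78 mm above the bench. Axes as the case's; the hinge axis is its y.
- flap_bar (a point): Middle of the flap's D-handle: round bar of 10 mm diameter, 100 mm long, parallel to the hinge and 186 mm from it, in the plane of the flap beyond its free edge; 40 mm gap to the plate, 90 mm between the end arms. Closed, it is 78 mm above the bench in front (-x) of the case. Its axes turn with the flap. Held lightly (30 N), the bar turns between the pads, so the gripper may keep pointing down.
- insert: The spare insert to present: plain steel, 0.22 kg; foot 12 (x) x 56 (y) x 28 mm high, on it a flat blade 10 (x) x 34 (y) mm, up to 59 mm above the underside. Origin: centre of underside; z up along the blade. Stands loosely in one of the two pockets, hidden by the flap, its x along the case's x; the foot sits 25 mm deep and draws straight up.
- insert_blade (a point): Middle of the blade of the insert, 46 mm above its underside, where it can be gripped across its 10 mm thickness (its x).
- stud: The other spare in the other pocket, to be left there: the same foot (12 x 56 x 28 mm) but with a round head of 28 mm diameter on a short neck, 57 mm tall in all. Origin: centre of the foot's underside.
- basket: Small open steel basket with bolts in it, 70 (x) x 100 (y) x 45 mm high, about 0.22 kg with its content (fixed in it), with a stiff upright bail handle. It starts standing on the closed flap. Origin: centre of its underside; z up.
- basket_bar (a point): Middle of the basket's handle bar: straight, level, round, 10 mm diameter, along the basket's y, 110 mm above its underside, between two 10 mm uprights at y +48.5 and -48.5 mm. Free opening under the bar: 60 mm down to the rim. The hook needs the bar's middle free, so grip it some 28 mm to one side.
- hook_stand: Fixed steel stand: round base of 110 mm diameter and 12 mm height, post of 16 mm diameter and 270 mm height, and a hook of 8 mm round steel that leaves the post near its top along the stand's own -x. Origin: centre of the base's underside; z up.
- hook_seat (a point): Middle of the hook's level arm, on its upper side, 266 mm above the bench, 55 mm from the post's axis: here a handle bar rests across the arm (along the stand's y). The arm runs along the stand's x, from the post to an upturned tip 50 mm farther out (-x) whose top is 18 mm higher. Axes as the stand's.
- reader: Fixed low part reader, grey box 90 x 90 x 34 mm. Origin: centre of its underside.
- reader_window (a point): Middle of the reader's dark square window (60 x 60 mm) on its upper face, 35 mm above the bench.
- bracket_a: Bystander: cast aluminium bracket 75 x 40 x 45 mm. Origin under its centre.
- bracket_b: Bystander: another such bracket.
- jar: Bystander: jar of 50 mm diameter, 60 mm tall. Origin under its centre.
- driver: Bystander: screwdriver lying on the bench, its axis along its x.
- bolt_bin: Bystander: open green bin 100 x 150 x 60 mm with bolts. Origin under its centre.
- coupling: Bystander: stepped steel coupling, 60 mm diameter, 60 mm tall. Origin under its centre.
There are look-alikes about, which are no part of the job. Several things look just like the reader: the one meant starts farthest to the robot's right.

How it is judged:
By the outcome, as a careful person would: the job done as asked, in the order asked, and still so for the second after the job is handed in, while the arm keeps its last pose, push and grip.
It also fails if it takes over 69 s, if anything falls off the work surface, if the arm or the gripper's body presses on something with over 40 N, if the wrist force passes 120 N, or if a joint passes its speed limit or range.

ROBOT

A 6-joint arm with a two-finger parallel gripper is mounted at the origin on the work surface. World frame = base frame: x ahead of the robot, y to its left, z up, the work surface at z = 0. Lengths are in m, angles in rad, forces in N, time in s.
With the tool pointing down it reaches from about 0.425 to 0.95 m from the base axis. Payload 3.5 kg.
Tool frame: the origin (TCP) lies at the very end of the fingers, on their centre line; the grasp point (between the pads) lies 19 mm behind it; z points along the fingers, y is the direction in which the jaws open and shut (so a half turn about z gives the same grasp; the last joint's range is limited). The gripper opens to 85 mm and grips with 20 to 120 N. Pads are 22 mm wide; open, the fingers measure 114 mm over their backs; the gripper's body (76 mm by 85 mm) begins 54 mm behind the grasp point. The pads swing forward as they close: fully open they stand 13 mm farther back than shut.
Start: joints at [0.975, 0.286, 1.577, -0, 1.279, -0.15], TCP at [0.291, 0.609, 0.231] pointing down, gripper open.
Joint ranges: [-2.77, 2.77], [-0.9, 2.22], [0.21, 2.48], [-1.53, 4.67], [0.24, 2.81], [-2.84, 2.84]. Speed limits (rad/s): [2.79, 2.79, 3.14, 3.14, 3.14, 3.14].

INTERFACE

Orientations are given as a rotation vector (axis times angle).
In Python, from workcell import manip, cams gives the robot as it stands. The module is installed in compiled form; this text tells all that it offers.
- The arm moves only by the shell command python3 -m pendant 'ROWS' [FORCE]. ROWS is JSON, a list of rows, each a list of 3 entries, a list of its own where there are three numbers: the shift along the world's x, y, z in cm, then the turn, a rotation vector about the world's x, y, z in degrees, then the finger opening in cm, from 0 to 8.54. A call has 1 to 5 rows; each row shifts and turns the commanded pose from where the row before left it; what a row does not reach is not made up. A row lasts 1/8 s, in which the tool goes at most 62.5 mm and 10.7 degrees, less where a joint would pass 70% of its speed; a pose out of reach is approached as far as the arm can. A call is refused whole if a number of a shift passes 6.25 or a number of a turn 10.7, either way. A call with a gripper value outside its range is refused whole. The fingers move at their own pace and stop on an object; FORCE is the grip in N (left out, the last holds). Time passes only in rows, so rows that do not move let the fingers close. It gives the time, the measured TCP pose, the force and the opening at its end, in the units of the state.
- manip.get_state(): the state, without advancing time (a new reading comes with each control period).
- cams.camera(name): name is "scene" or "top" or "wrist"; returns a dict with "frame" (400x640x3 uint8, red, green, blue), "z_map" (400x640 float32, m along the optical axis (not along the pixel's ray), 0 where there is no reading), "vfov" (degrees; the focal length in pixels is half the picture's height over the tangent of half this angle, whatever the lens; pixels are square), "cx", "cy" (the principal point, pixels), "rvec" (rotation vector, rad) and "tvec" (3), from world to camera coordinates, as OpenCV has them. Camera axes: x right, y down, z forward; pixel columns grow to the right and rows downward; lengths in m; the calibration is good to about 2 mm. A picture is of the moment at which its call begins.
- manip.close_job(): hands the job in, once; it reports no verdict.
The state is a dict: "clock": time; "qpos": joint angles; "joint_velocities": joint speeds; "joint_torque": joint torques, N m; "position": TCP position; "tool_rot": TCP orientation; "force": force on the tool from outside, world axes, zero at the start; "torque": the same for the moment, N m; "finger_gap": finger opening in m.
Only numpy, scipy, OpenCV 4.12 (cv2) and the standard library are available. Lean on these libraries where they do the work, as an engineer would, in place of code of your own. Each camera call takes 0.05 s, during which the arm holds its last target.

## Working session

There is one attempt and no reset: what is moved stays moved. The work goes in short steps, Python scripts to look and compute and a shell command to move; the robot and the scene stay as the last step left them, time stands still between calls to the robot, and variables do not carry over. Pictures are saved under pics/ and viewed, and the job is handed in when it is done.

```bash
mkdir -p pics
cat > h.py <<'E'
import numpy as np, cv2
from workcell import manip, cams
def cam(n):
    c=cams.camera(n); c=dict(c); c['f']=200/np.tan(np.radians(c['vfov'])/2)
    c['R']=cv2.Rodrigues(np.array(c['rvec'],float))[0]; c['t']=np.array(c['tvec'],float).reshape(3); return c
def save(n,p,crop=None,s=1):
    c=n if isinstance(n,dict) else cam(n)
    im=cv2.cvtColor(c['frame'],cv2.COLOR_RGB2BGR)
    if crop: u0,v0,u1,v1=crop; im=im[v0:v1,u0:u1]
    if s!=1: im=cv2.resize(im,None,fx=s,fy=s,interpolation=cv2.INTER_CUBIC)
    cv2.imwrite('pics/'+p,im); return c
def cloud(c):
    v,u=np.mgrid[0:400,0:640]; z=c['z_map'].astype(float)
    P=np.stack([(u-c['cx'])/c['f']*z,(v-c['cy'])/c['f']*z,z],-1)
    W=(P-c['t'])@c['R']; W[z<=0]=np.nan; return W
def ray(c,u,v,h):
    d=c['R'].T@np.array([(u-c['cx'])/c['f'],(v-c['cy'])/c['f'],1]); o=-c['R'].T@c['t']
    return o+d*(h-o[2])/d[2]
def proj(c,p):
    q=c['R']@np.array(p,float)+c['t']; return c['cx']+c['f']*q[0]/q[2], c['cy']+c['f']*q[1]/q[2]
E
python3 - <<'E'
from h import *
for n in ('scene','top','wrist'):
    c=save(n,n+'0.png'); np.savez('pics/%s0.npz'%n,**{k:c[k] for k in c})
    print(n,c['f'],c['cx'],c['cy'],-c['R'].T@c['t'],c['R'].round(2).tolist(), c['frame'].shape)
print(manip.get_state())
E
```

```text
scene 439.94158612187084 318.52135182578127 198.57062598023165 [1.10550858 0.67948635 1.14904041] [[-0.76, 0.65, 0.01], [0.49, 0.58, -0.65], [-0.43, -0.48, -0.76]] (400, 640, 3)
top 385.52494956739844 321.32594845679813 198.90299404865146 [0.38494311 0.03794737 1.23131333] [[-0.0, -1.0, -0.03], [-0.99, 0.01, -0.15], [0.15, 0.03, -0.99]] (400, 640, 3)
wrist 279.39170355654886 312.8777028509031 203.3818626836113 [0.21667407 0.6448936  0.37303247] [[0.43, 0.9, -0.0], [0.85, -0.41, 0.32], [0.29, -0.14, -0.95]] (400, 640, 3)
{'clock': 0.15, 'qpos': array([ 9.74997964e-01,  2.86979087e-01,  1.57785043e+00, -3.62371112e-06,
        1.27862562e+00, -1.50013776e-01]), 'joint_velocities': array([-0.0005071 , -0.00352932, -0.00200153,  0.00062787, -0.00218955,
       -0.0015005 ]), 'joint_torque': array([ 3.19269229e-04, -4.06606364e+01, -2.93139803e+01, -1.24227145e-04,
        3.98682649e-03,  9.18060977e-06]), 'position': array([0.29072379, 0.60860629, 0.23024841]), 'tool_rot': array([-6.94301958e-01, -3.06321711e+00,  2.72591640e-03]), 'force': array([-0.33053779,  0.89302119, -0.23304312]), 'torque': array([ 0.01557054, -0.0053795 , -0.02633874]), 'finger_gap': 0.0857627523960488}
```

View pics/scene0.png

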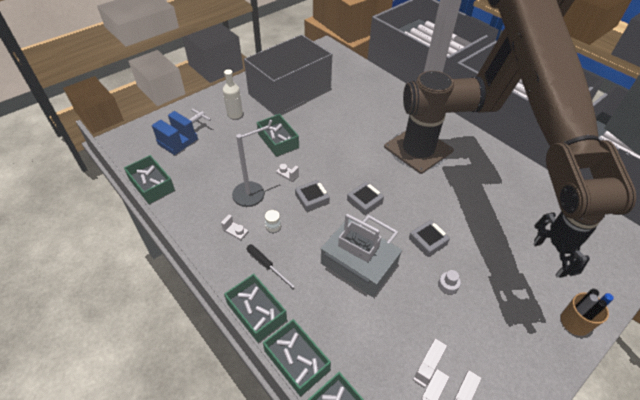

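View pics/top0.png

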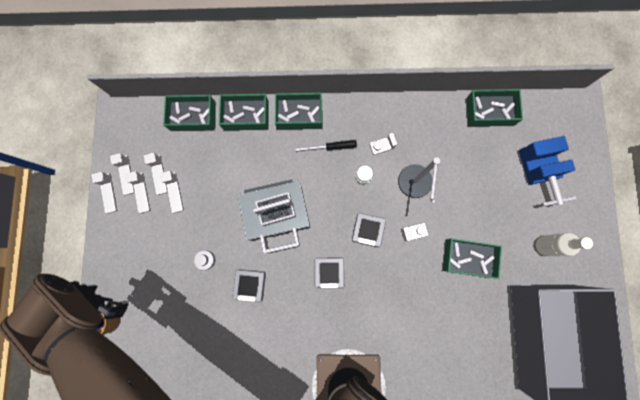

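View pics/wrist0.png

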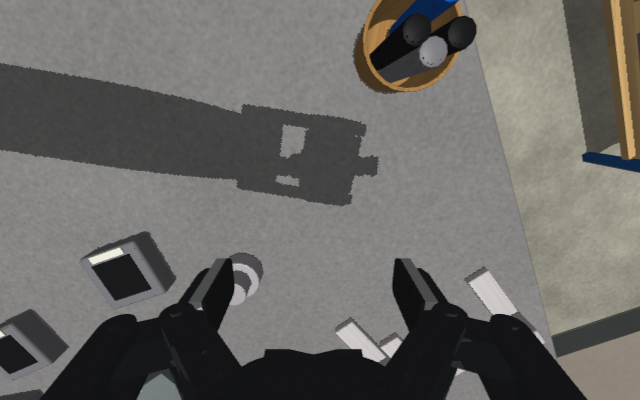

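The top view shows the case with the basket at (275,208) and its bar at (280,240). The stand's base is at (415,181), with the arm running from the post top near (436,160) down to (433,200). Three reader look-alikes stand at (249,286), (329,273) and (369,230). The robot's right is image right, so (369,230) fits. I'll measure them and enlarge.

Run:
```python
from h import *
T=dict(np.load('pics/top0.npz')); S=dict(np.load('pics/scene0.npz'))
save(T,'top_c.png',(180,120,460,320),2.8); save(S,'scene_c.png',(210,110,460,300),3.2)
W=cloud(T)
for n,(u,v) in dict(r1=(249,286),r2=(329,273),r3=(369,230)).items(): print(n,ray(T,u,v,.035).round(3))
def show(W,name,box,zr):
    m=(W[...,0]>box[0])&(W[...,0]<box[1])&(W[...,1]>box[2])&(W[...,1]<box[3])&(W[...,2]>zr[0])&(W[...,2]<zr[1])
    p=W[m]; print(name,len(p)); 
    if len(p)>5:
        r=cv2.minAreaRect(p[:,:2].astype(np.float32)*1000); print('  rect',np.round(r[0],1),np.round(r[1],1),round(r[2],1),'z',np.percentile(p[:,2],[5,50,95]).round(4))
        b=cv2.boxPoints(r); print(b.round(0).tolist())
for nm,c in (('top',T),('scene',S)):
    W=cloud(c); print(nm)
    show(W,'flap',(.35,.8,-.05,.4),(.074,.087))
    show(W,'baskrim',(.35,.8,-.05,.4),(.115,.135))
    show(W,'bar',(.35,.8,-.05,.4),(.18,.21))
    show(W,'hook',(.3,.9,-.4,0.02),(.255,.30))
    show(W,'base',(.3,.9,-.4,0.02),(.008,.015))
    show(W,'reader',(.4,.6,-.25,0.0),(.03,.04))
```

```text
r1 [0.3   0.299 0.035]
r2 [0.338 0.054 0.035]
r3 [ 0.469 -0.071  0.035]
top
flap 2444
  rect [510.4 217.2] [202.2 194.2] 12.2 z [0.0771 0.0808 0.0846]
[[391.0, 291.0], [432.0, 101.0], [630.0, 144.0], [589.0, 333.0]]
baskrim 160
  rect [528.6 208.1] [ 70.5 104.1] 15.6 z [0.118  0.1246 0.1288]
[[481.0, 249.0], [509.0, 149.0], [576.0, 167.0], [549.0, 268.0]]
bar 141
  rect [528.3 208.3] [ 10.7 104.6] 15.6 z [0.1898 0.1946 0.1981]
[[509.0, 257.0], [537.0, 157.0], [548.0, 159.0], [519.0, 260.0]]
hook 169
  rect [ 578.1 -217.2] [ 14.4 118.8] 83.0 z [0.2614 0.2653 0.2791]
[[518.0, -217.0], [636.0, -232.0], [638.0, -217.0], [520.0, -203.0]]
base 1047
  rect [ 549.3 -190.5] [478.5 357.8] 8.6 z [0.0084 0.0113 0.0145]
[[286.0, -49.0], [339.0, -403.0], [812.0, -332.0], [759.0, 22.0]]
reader 834
  rect [ 459.1 -130.6] [214.5  90. ] 78.0 z [0.0307 0.0339 0.0378]
[[393.0, -226.0], [481.0, -245.0], [525.0, -35.0], [437.0, -16.0]]
scene
flap 2081
  rect [512.2 220.2] [204.1 194.2] 12.5 z [0.0764 0.0802 0.0847]
[[391.0, 293.0], [434.0, 103.0], [633.0, 148.0], [591.0, 337.0]]
baskrim 253
  rect [528.5 212.6] [ 74.6 104.9] 15.5 z [0.1159 0.1226 0.1293]
[[479.0, 253.0], [507.0, 152.0], [578.0, 172.0], [550.0, 273.0]]
bar 146
  rect [529.9 212. ] [ 12.  105.6] 15.6 z [0.1858 0.1932 0.1977]
[[510.0, 261.0], [538.0, 160.0], [550.0, 163.0], [522.0, 265.0]]
hook 130
  rect [ 578.3 -211.7] [ 19.9 119.7] 80.4 z [0.2585 0.2639 0.277 ]
[[518.0, -211.0], [636.0, -232.0], [639.0, -212.0], [521.0, -192.0]]
base 791
  rect [ 602.5 -192.2] [415.1 545.2] 90.0 z [0.0085 0.0113 0.0144]
[[330.0, -400.0], [875.0, -400.0], [875.0, 15.0], [330.0, 15.0]]
reader 507
  rect [ 460.2 -124.7] [213.1  90.9] 77.3 z [0.0308 0.0337 0.0376]
[[392.0, -219.0], [481.0, -239.0], [528.0, -31.0], [439.0, -11.0]]
```

View pics/top_c.png

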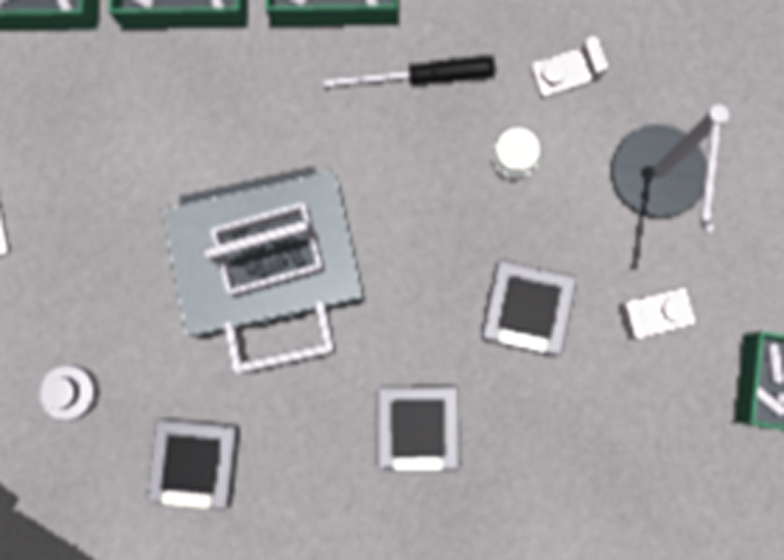

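View pics/scene_c.png

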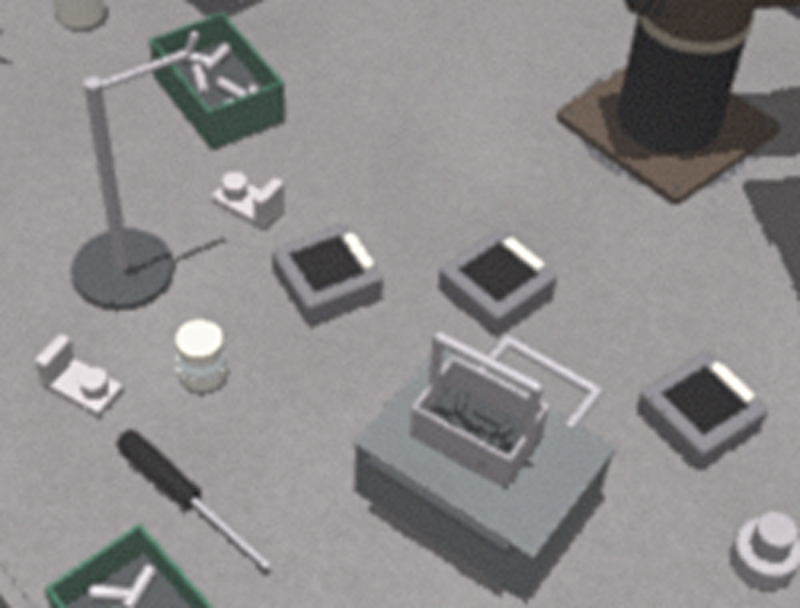

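Reader candidates in the top view: (249,286) has y=+0.30, (329,273) has y=+0.05 and (369,230) has y=-0.07. The last is farthest right, and the crop shows it (at 530,308) next to the jar, so that's the target. Next I'll refine the stand and the target reader.

Run:
```python
from h import *
T=dict(np.load('pics/top0.npz')); S=dict(np.load('pics/scene0.npz'))
for nm,c in (('top',T),('scene',S)):
    W=cloud(c)
    def sel(b,z): return (W[...,0]>b[0])&(W[...,0]<b[1])&(W[...,1]>b[2])&(W[...,1]<b[3])&(W[...,2]>z[0])&(W[...,2]<z[1])
    m=sel((.54,.75,-.30,-.10),(.007,.016)); p=W[m][:,:2].astype(np.float32)*1000
    print(nm,'base enclosing',cv2.minEnclosingCircle(p), len(p))
    for z in (.05,.1,.15,.2,.25):
        q=W[sel((.54,.75,-.30,-.10),(z-.02,z+.02))]; print('post',z,np.nanmedian(q,0).round(4),len(q))
    q=W[sel((.5,.7,-.30,-.10),(.25,.30))]; 
    for x in np.arange(.51,.66,.012):
        r=q[(q[:,0]>=x)&(q[:,0]<x+.012)]
        if len(r): print('arm x',round(x,3),np.median(r,0).round(4),r[:,2].max().round(4),len(r))
    q=W[sel((.40,.54,-.14,0.0),(.028,.041))][:,:2].astype(np.float32)*1000
    r=cv2.minAreaRect(q); print('reader',r)
    h=c['frame'].max(2); m=(sel((.40,.54,-.14,0.0),(.028,.041))&(h<70)).astype(np.uint8)
    n,l,s,ce=cv2.connectedComponentsWithStats(m); i=1+s[1:,4].argmax(); print('window px',ce[i],s[i],ray(c,*ce[i],.035).round(4))
```

```text
top base enclosing ((664.6331787109375, -183.53684997558594), 106.89805603027344) 811
post 0.05 [ 0.7396 -0.1547  0.0415] 62
post 0.1 [ 0.625  -0.2181  0.0982] 23
post 0.15 [ 0.6244 -0.2182  0.1524] 26
post 0.2 [ 0.624  -0.2185  0.2018] 32
post 0.25 [ 0.601  -0.2178  0.2642] 153
arm x 0.51 [ 0.5198 -0.2068  0.2822] 0.2841 5
arm x 0.522 [ 0.5275 -0.2061  0.2746] 0.2828 14
arm x 0.534 [ 0.5397 -0.2096  0.2646] 0.269 16
arm x 0.546 [ 0.5531 -0.2112  0.2641] 0.2669 17
arm x 0.558 [ 0.5638 -0.213   0.2648] 0.2674 12
arm x 0.57 [ 0.5758 -0.2152  0.2638] 0.2672 17
arm x 0.582 [ 0.5885 -0.217   0.2648] 0.2679 14
arm x 0.594 [ 0.5994 -0.2193  0.2644] 0.2682 17
arm x 0.606 [ 0.6121 -0.2206  0.2636] 0.2671 14
arm x 0.618 [ 0.6253 -0.2217  0.2676] 0.2723 30
arm x 0.63 [ 0.6339 -0.2232  0.2691] 0.2713 17
reader ((472.3814697265625, -70.23573303222656), (90.00228881835938, 90.0608901977539), 77.07624053955078)
window px [363.         220.33333333] [362 220   3   2   3] [ 0.4988 -0.0527  0.035 ]
scene base enclosing ((660.916748046875, -182.3530731201172), 103.97911071777344) 548
post 0.05 [ 0.6357
[... 190 characters left out ...]
.5185 -0.2063  0.2789] 0.2789 1
arm x 0.522 [ 0.528  -0.2034  0.2733] 0.2835 18
arm x 0.534 [ 0.539  -0.2048  0.2636] 0.2674 11
arm x 0.546 [ 0.5535 -0.2066  0.2633] 0.2663 11
arm x 0.558 [ 0.5656 -0.2096  0.263 ] 0.2664 10
arm x 0.57 [ 0.5752 -0.2114  0.2627] 0.2654 10
arm x 0.582 [ 0.5892 -0.2134  0.2633] 0.2659 12
arm x 0.594 [ 0.6017 -0.2141  0.2648] 0.2665 9
arm x 0.606 [ 0.6113 -0.2184  0.2624] 0.2656 10
arm x 0.618 [ 0.6253 -0.2191  0.2666] 0.2701 22
arm x 0.63 [ 0.6339 -0.2178  0.2623] 0.2703 22
reader ((473.318115234375, -65.8446044921875), (93.09951782226562, 90.14409637451172), 76.43797302246094)
window px [311.79787234 191.93617021] [302 185  21  15 188] [ 0.4731 -0.0659  0.035 ]
```

```bash
python3 -m pendant '[[[2.3,-3.7,0.8],[0,0,-4.9],8.5],[[2.3,-3.7,0.8],[0,0,-4.9],8.5],[[2.3,-3.7,0.8],[0,0,-4.9],8.5],[[2.3,-3.7,0.8],[0,0,-4.9],8.5],[[2.3,-3.7,0.8],[0,0,-4.9],8.5]]' 50; python3 -m pendant '[[[2.3,-3.7,0.4],[0,0,-4.9],7.5],[[2.3,-3.7,0.4],[0,0,-4.9],6.5],[[2.3,-3.7,0.4],[0,0,-4.9],5],[[2.3,-3.7,0.4],[0,0,-4.9],5],[[2.3,-3.7,0.4],[0,0,-4.9],5]]'
cat > st.py <<'E'
from h import *
s=manip.get_state(); R=cv2.Rodrigues(np.array(s['tool_rot']))[0]
print('t',round(s['clock'],2),'tcp',s['position'].round(4),'jawyaw',np.degrees(np.arctan2(R[1,1],R[0,1])).round(2),'tz',R[:,2].round(3),'F',s['force'].round(1),'gap',round(s['finger_gap'],4),'q',np.round(s['qpos'],2))
E
python3 st.py; python3 -c "
from h import *
save('wrist','w1.png')"
```

```text
clock: 0.78
position: [0.4064, 0.4227, 0.2712]
tool_rot: [-1.332, -2.845, 0.001]
force: [1.5, -0.5, 0.6]
finger_gap: 0.085
clock: 1.4
position: [0.5214, 0.2377, 0.2911]
tool_rot: [-1.906, -2.497, 0.001]
force: [1.2, 0.1, -0.7]
finger_gap: 0.0501
t 1.4 tcp [0.5214 0.2377 0.2911] jawyaw 15.3 tz [-0. -0. -1.] F [ 1.2  0.1 -0.7] gap 0.0501 q [ 0.25  0.02  1.77  0.    1.36 -0.02]
```

View pics/w1.png

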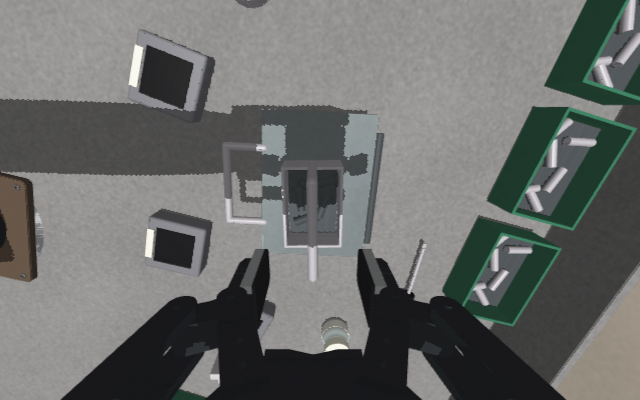

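The handle bar runs from (312,165) to (312,280), centred between the fingers. I'll measure it in the wrist view as a third estimate.

Run:
```python
from h import *
c=cam('wrist'); W=cloud(c)
m=(np.abs(W[...,0]-.529)<.06)&(np.abs(W[...,1]-.21)<.08)&(W[...,2]>.18)&(W[...,2]<.205)
m[:, :270]=0; m[:,350:]=0
p=W[m]; r=cv2.minAreaRect(p[:,:2].astype(np.float32)*1000); print(len(p),r,np.percentile(p[:,2],[5,50,95,100]))
m=(np.abs(W[...,0]-.51)<.15)&(np.abs(W[...,1]-.22)<.15)&(W[...,2]>.074)&(W[...,2]<.087)
p=W[m]; r=cv2.minAreaRect(p[:,:2].astype(np.float32)*1000); print(len(p),r,cv2.boxPoints(r))
```

```text
1110 ((528.5205688476562, 210.62234497070312), (10.002633094787598, 105.63728332519531), 15.669197082519531) [0.19226154 0.19542535 0.19703061 0.19872151]
12348 ((510.293212890625, 217.84498596191406), (201.7877960205078, 194.2982940673828), 12.441054344177246) [[390.83917 290.9768 ]
 [432.6978  101.241  ]
 [629.74725 144.71317]
 [587.8886  334.44897]]
```

```bash
python3 -m pendant '[[[0,0,-3.5],[0,0,0.3],5],[[0,0,-3.5],[0,0,0],5],[[0,0,-2.9],[0,0,0],5],[[0,0,-2],[0,0,0],5],[[0,0,0],[0,0,0],5]]'; python3 -m pendant '[[[0,0,0],[0,0,0],3],[[0,0,0],[0,0,0],1.5],[[0,0,0],[0,0,0],0.6],[[0,0,0],[0,0,0],0.4],[[0,0,0],[0,0,0],0.4]]' 70; python3 st.py
```

```text
clock: 2.12
position: [0.5196, 0.2391, 0.1704]
tool_rot: [-1.893, -2.504, 0.005]
force: [-0.8, 0.6, 0.4]
finger_gap: 0.05
clock: 2.75
position: [0.5216, 0.2393, 0.174]
tool_rot: [1.895, 2.504, 0.002]
force: [-3.4, -0.1, 5.3]
finger_gap: 0.0075
t 2.75 tcp [0.5216 0.2393 0.174 ] jawyaw 15.76 tz [ 0.002  0.001 -1.   ] F [-3.4 -0.1  5.3] gap 0.0075 q [ 0.25  0.12  1.88  0.    1.14 -0.02]
```

```bash
python3 -m pendant '[[[0,0,0],[0,0,0],0.4],[[0,0,0],[0,0,0],0.4]]'; python3 st.py; python3 -c "
from h import *
save('wrist','w2.png'); save('scene','s2.png',(280,150,480,310),4)"
```

```text
clock: 3.0
position: [0.5216, 0.2393, 0.174]
tool_rot: [1.895, 2.504, 0.002]
force: [-2.1, -0.8, 4.8]
finger_gap: 0.0076
t 3.0 tcp [0.5216 0.2393 0.174 ] jawyaw 15.76 tz [ 0.002  0.001 -1.   ] F [-2.1 -0.8  4.8] gap 0.0076 q [ 0.25  0.12  1.88  0.    1.14 -0.02]
```

View pics/w2.png

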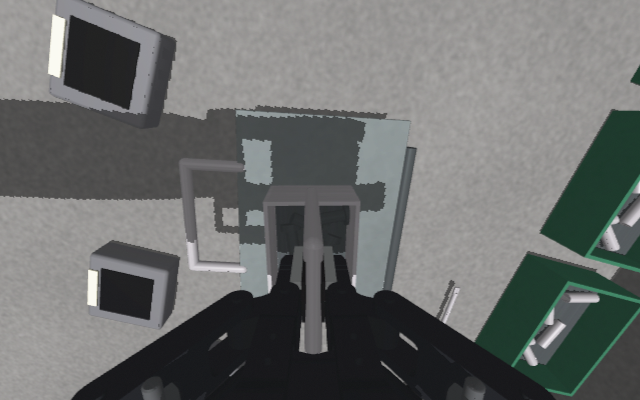

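View pics/s2.png

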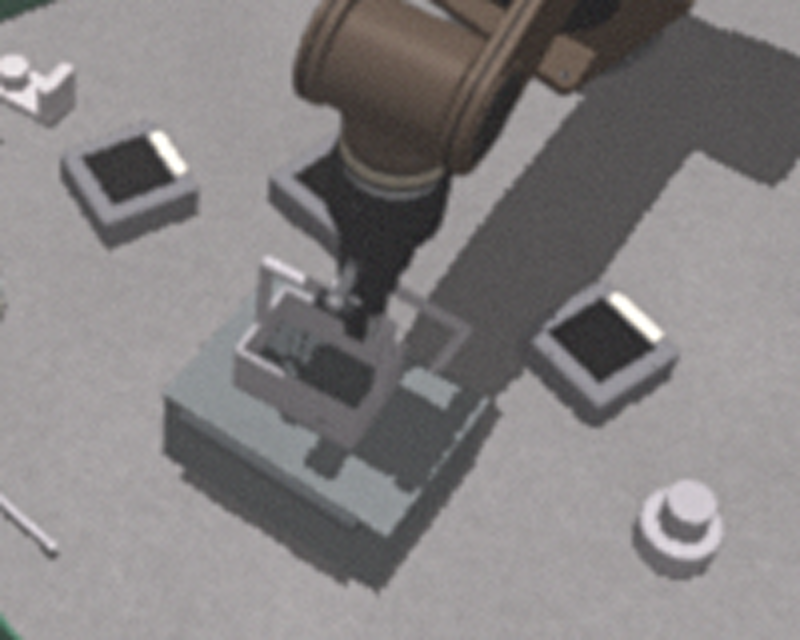

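```bash
python3 -m pendant '[[[0,0,0.8],[0,0,0],0.4],[[0,0,1.5],[0,0,0],0.4],[[0,0,1.5],[0,0,0],0.4],[[0,0,1.2],[0,0,0],0.4],[[0,0,0],[0,0,0],0.4]]'; python3 st.py; python3 -c "
from h import *
save('wrist','w3.png'); save('scene','s3.png',(280,150,480,310),4)"
```

```text
clock: 3.72
position: [0.5219, 0.2393, 0.2243]
tool_rot: [1.895, 2.503, 0.004]
force: [-0.8, 0.2, -3.2]
finger_gap: 0.0075
t 3.73 tcp [0.5219 0.2393 0.2243] jawyaw 15.76 tz [ 0.003  0.001 -1.   ] F [-0.8  0.2 -3.2] gap 0.0075 q [ 0.25  0.07  1.84 -0.    1.23 -0.02]
```

View pics/s3.png

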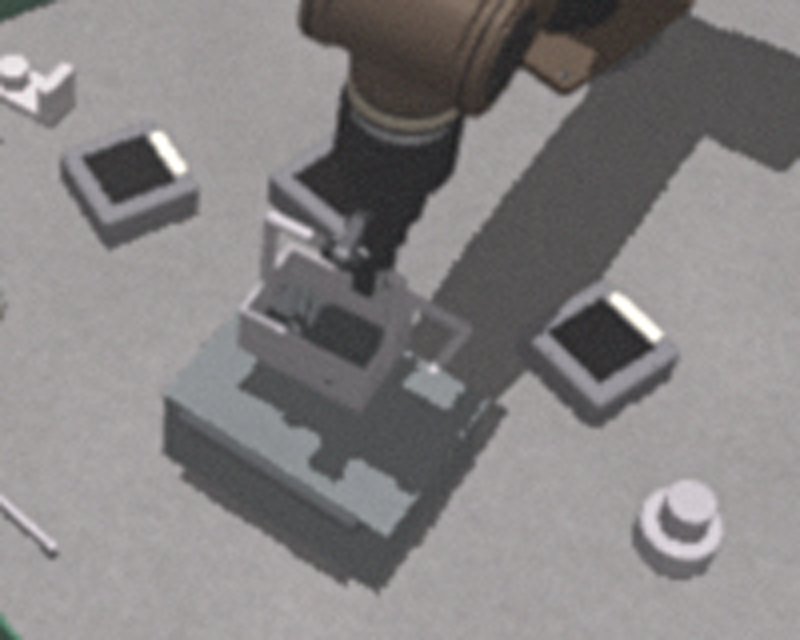

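View pics/w3.png

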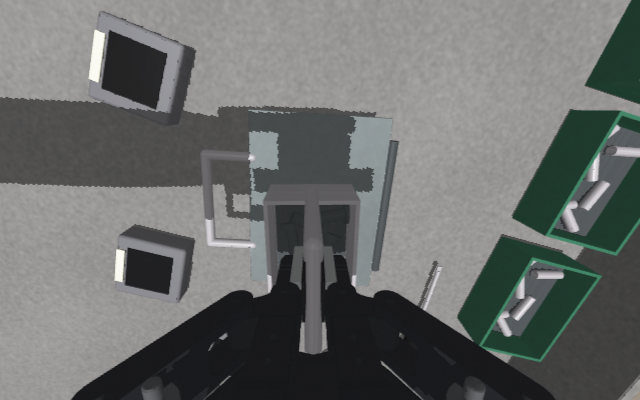

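The basket is clear of the flap and level in the grip. Now I'll carry it to a point in front of the hook tip.

```bash
python3 -m pendant '[[[0,0,2],[0,0,0],0.4],[[0,0,2.5],[0,0,0],0.4],[[-0.3,-1.0,1.7],[0,0,-1.8],0.4],[[-0.5,-2.5,0],[0,0,-2.5],0.4],[[-0.6,-3.5,0],[0,0,-2.5],0.4]]'; python3 -m pendant '[[[-0.6,-4.1,0],[0,0,-2.5],0.4],[[-0.6,-4.2,0],[0,0,-2.5],0.4],[[-0.6,-4.2,0],[0,0,-2.5],0.4],[[-0.6,-4.2,0],[0,0,-2.5],0.4],[[-0.6,-4.2,0],[0,0,-2.5],0.4]]' ; python3 -m pendant '[[[-0.6,-4.1,0],[0,0,-2.5],0.4],[[-0.5,-3.7,0],[0,0,-2.5],0.4],[[-0.4,-2.8,0],[0,0,-2.5],0.4],[[-0.3,-1.9,0],[0,0,-0.5],0.4],[[0,0,0],[0,0,0],0.4]]' ;python3 st.py; python3 -c "
from h import *
save('wrist','w4.png'); save('scene','s4.png',(190,90,390,250),4);save('top','t4.png',(300,120,500,280),4)"
```

```text
clock: 4.45
position: [0.5067, 0.1682, 0.2853]
tool_rot: [2.042, 2.386, 0.001]
force: [0.6, -0.3, -2.8]
finger_gap: 0.0076
clock: 5.08
position: [0.4762, -0.0417, 0.285]
tool_rot: [2.292, 2.148, 0.0]
force: [0.7, 0.4, -3.1]
finger_gap: 0.0074
clock: 5.7
position: [0.4584, -0.1661, 0.2847]
tool_rot: [-2.437, -1.983, 0.0]
force: [0.4, 0.7, -2.6]
finger_gap: 0.0071
t 5.7 tcp [ 0.4584 -0.1661  0.2847] jawyaw -11.74 tz [-0. -0. -1.] F [ 0.4  0.7 -2.6] gap 0.0071 q [-0.56 -0.18  1.96 -0.    1.36 -0.35]
```

View pics/s4.png

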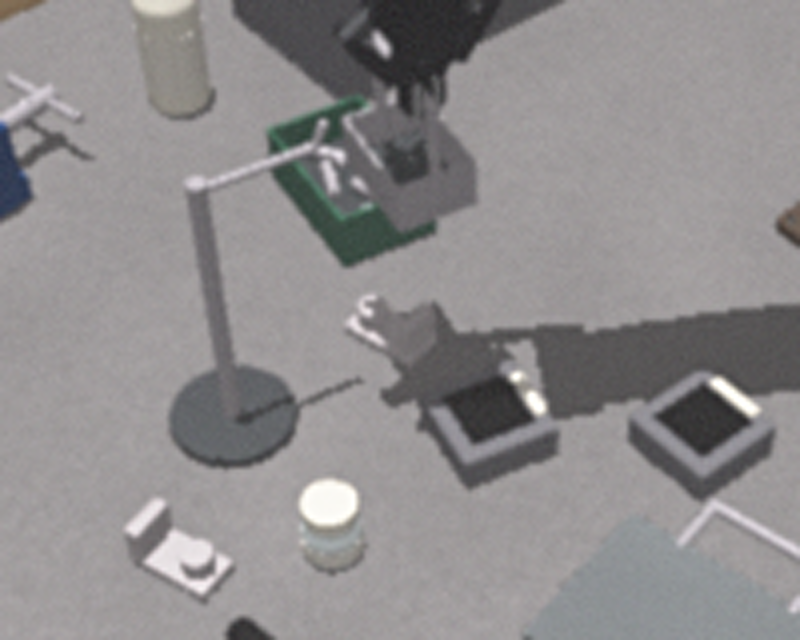

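View pics/w4.png

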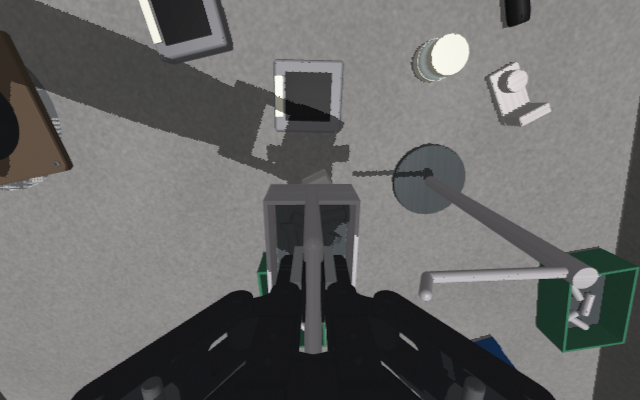

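View pics/t4.png

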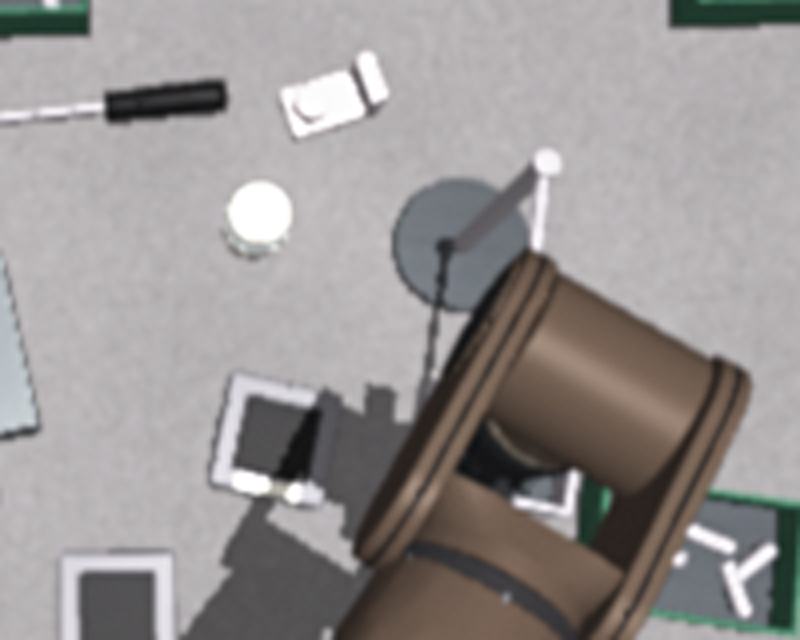

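In the wrist view the basket hangs under the grip with its bar at (312,185)-(312,350). The hook tip is at (427,290) and the post top at (583,275). I'll measure the bar and hook relative to each other in this one camera.

```bash
cat > rel.py <<'E'
from h import *
c=cam('wrist'); W=cloud(c)
s=manip.get_state(); tcp=s['position']; R=cv2.Rodrigues(np.array(s['tool_rot']))[0]
L=(W-tcp)@R  # tool frame
u=np.arange(640)[None,:]*np.ones((400,1))
# bar: within tool y +-8mm, z -30..-10
m=(np.abs(L[...,1])<.010)&(L[...,2]>-.05)&(L[...,2]<.02)&(np.abs(L[...,0])<.1)&(np.abs(u-313)<20)
p=W[m]; print('bar n',len(p)); vx=p[:,:2]-p[:,:2].mean(0); d=np.linalg.svd(vx,full_matrices=False)[2][0]; d*=np.sign(d[1]); t=vx@d
print(' dir yaw',np.degrees(np.arctan2(-d[0],d[1])).round(2),'t range',np.percentile(t,[0,1,99,100]).round(4),'mean',p.mean(0).round(4))
for a,b in ((0,20),(40,60),(80,100)):
    q=p[(t>=np.percentile(t,a))&(t<=np.percentile(t,b))]; print('  ',np.median(q,0).round(4), 'zmax',np.percentile(q[:,2],95).round(4))
m=(W[...,0]>.505)&(W[...,0]<.665)&(W[...,1]>-.26)&(W[...,1]<-.16)&(W[...,2]>.25)&(W[...,2]<.30)&(u>340)
q=W[m]
for x in np.arange(.51,.66,.012):
    r=q[(q[:,0]>=x)&(q[:,0]<x+.012)]
    if len(r)>3: print('arm',np.median(r,0).round(4),'zmax',r[:,2].max().round(4),len(r))
E
python3 rel.py
```

```text
bar n 4004
 dir yaw -11.5 t range [-0.0497 -0.0466  0.023   0.0235] mean [ 0.4597 -0.1634  0.3085]
   [ 0.4535 -0.1946  0.3063] zmax 0.3075
   [ 0.4608 -0.1561  0.3126] zmax 0.331
   [ 0.4639 -0.1423  0.2986] zmax 0.3074
arm [ 0.5205 -0.2047  0.2823] zmax 0.2853 91
arm [ 0.5264 -0.204   0.2724] zmax 0.2851 287
arm [ 0.54   -0.2072  0.2654] zmax 0.2674 221
arm [ 0.5521 -0.2089  0.2655] zmax 0.2676 216
arm [ 0.5641 -0.211   0.2653] zmax 0.2675 215
arm [ 0.576  -0.2131  0.2654] zmax 0.2675 218
arm [ 0.5878 -0.2147  0.2654] zmax 0.2677 220
arm [ 0.5998 -0.2168  0.2655] zmax 0.2675 225
arm [ 0.612  -0.2186  0.2656] zmax 0.268 220
arm [ 0.6242 -0.2191  0.2661] zmax 0.2719 790
arm [ 0.6322 -0.2211  0.2701] zmax 0.2725 234
```

```bash
python3 -m pendant '[[[0,0.1,0],[0,0,2.3],0.4],[[1.5,-0.25,0],[0,0,0],0.4],[[2,-0.33,0],[0,0,0],0.4],[[2,-0.33,0],[0,0,0],0.4],[[1.5,-0.25,0],[0,0,0],0.4]]' ;python3 st.py; python3 -c "
from h import *
save('wrist','w5.png'); save('scene','s5.png',(190,90,390,250),4)"; python3 rel.py
```

```text
clock: 6.52
position: [0.5305, -0.1753, 0.2841]
tool_rot: [-2.393, -2.036, -0.0]
force: [-0.5, -0.5, -1.5]
finger_gap: 0.0077
t 6.53 tcp [ 0.5305 -0.1753  0.2841] jawyaw -9.22 tz [ 0.  0. -1.] F [-0.5 -0.5 -1.5] gap 0.0077 q [-0.5  -0.01  1.81  0.    1.34 -0.34]
bar n 3952
 dir yaw -8.95 t range [-0.051  -0.0465  0.0232  0.0238] mean [ 0.5312 -0.1747  0.308 ]
   [ 0.5263 -0.2065  0.3057] zmax 0.3069
   [ 0.5321 -0.1676  0.3131] zmax 0.3307
   [ 0.5347 -0.1535  0.2976] zmax 0.3069
arm [ 0.5544 -0.2084  0.2656] zmax 0.2997 127
arm [ 0.5641 -0.2108  0.2655] zmax 0.2674 212
arm [ 0.5764 -0.2128  0.2655] zmax 0.2677 204
arm [ 0.588  -0.2147  0.2657] zmax 0.268 213
arm [ 0.6    -0.2167  0.2656] zmax 0.2679 218
arm [ 0.6119 -0.2187  0.2654] zmax 0.2679 208
arm [ 0.6248 -0.2189  0.2668] zmax 0.272 630
arm [ 0.6324 -0.22    0.27  ] zmax 0.2721 244
```

View pics/s5.png

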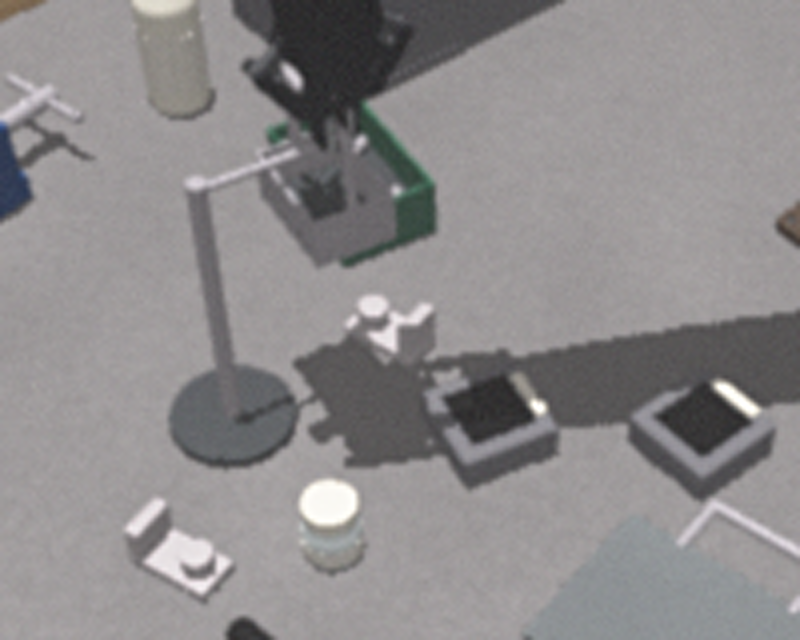

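View pics/w5.png

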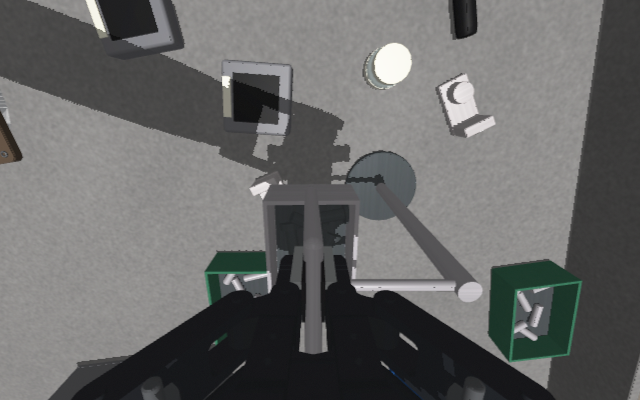

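The arm runs into the handle opening (right edge at (355,285)), and no contact force shows. I'll advance to the seat and lower.

```bash
python3 -m pendant '[[[1.8,-0.3,0],[0,0,0],0.4],[[1.8,-0.3,0],[0,0,0],0.4],[[1.3,-0.3,0],[0,0,0],0.4],[[0,0,0],[0,0,0],0.4]]' ;python3 st.py;  python3 -m pendant '[[[0,0,-1],[0,0,0],0.4],[[0,0,-1],[0,0,0],0.4],[[0,0,-0.5],[0,0,0],0.4],[[0,0,0],[0,0,0],0.4]]'; python3 -c "
from h import *
save('wrist','w6.png'); save('scene','s6.png',(190,90,390,250),4)"; python3 rel.py
```

```text
clock: 7.18
position: [0.5781, -0.1846, 0.2841]
tool_rot: [-2.393, -2.035, 0.001]
force: [-0.8, 0.2, -3.8]
finger_gap: 0.0073
t 7.17 tcp [ 0.5781 -0.1846  0.2841] jawyaw -9.24 tz [-0.001  0.    -1.   ] F [-0.8  0.2 -3.8] gap 0.0073 q [-0.48  0.1   1.69 -0.    1.35 -0.31]
clock: 7.68
position: [0.5775, -0.1844, 0.2583]
tool_rot: [-2.392, -2.034, 0.001]
force: [0.4, 0.4, -2.5]
finger_gap: 0.0074
bar n 4034
 dir yaw -9.23 t range [-0.0509 -0.0466  0.023   0.0236] mean [ 0.5789 -0.1837  0.2836]
   [ 0.5739 -0.2152  0.2812] zmax 0.2824
   [ 0.5793 -0.1763  0.2867] zmax 0.3059
   [ 0.5823 -0.1625  0.2739] zmax 0.2823
arm [ 0.5936 -0.1796  0.2883] zmax 0.2999 25
arm [ 0.5956 -0.18    0.283 ] zmax 0.3 158
arm [ 0.6274 -0.216   0.2547] zmax 0.2657 128
arm [ 0.6327 -0.2166  0.2603] zmax 0.2703 161
```

View pics/s6.png

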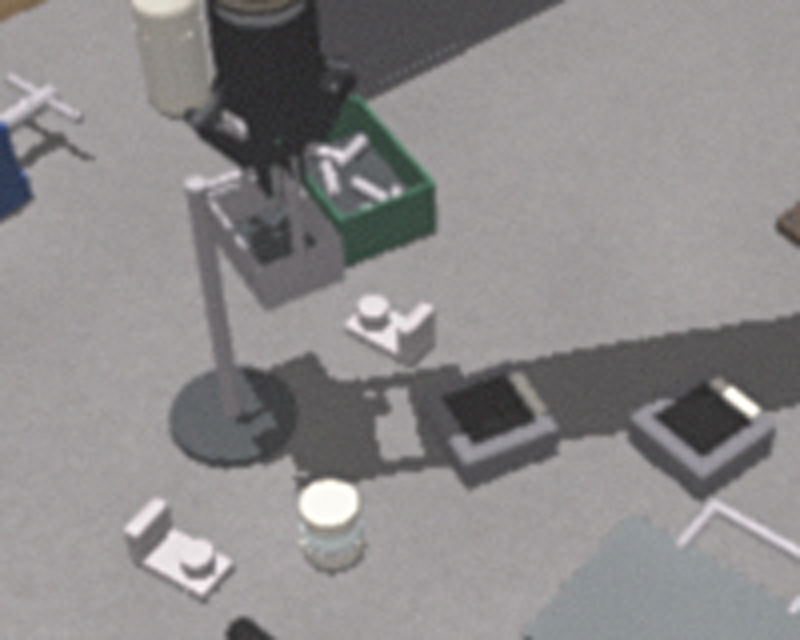

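View pics/w6.png

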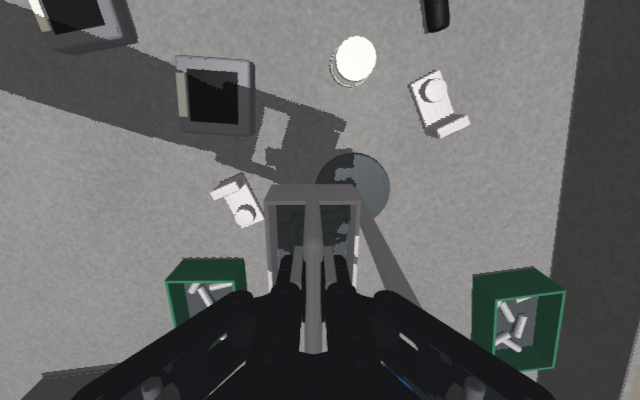

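```bash
python3 -m pendant '[[[0.1,0,-0.3],[0,0,0],0.4],[[0,0,0],[0,0,0],0.4]]'; python3 -m pendant '[[[0,0,-0.2],[0,0,0],0.4],[[0,0,0],[0,0,0],0.4]]';  python3 -m pendant '[[[0,0,-0.1],[0,0,0],0.4],[[0,0,0],[0,0,0],0.4]]'; python3 rel.py | head -6
```

```text
clock: 8.07
position: [0.579, -0.1845, 0.2561]
tool_rot: [-2.393, -2.035, 0.0]
force: [-0.5, -0.5, -2.6]
finger_gap: 0.0078
clock: 8.32
position: [0.5789, -0.1845, 0.2541]
tool_rot: [-2.393, -2.035, 0.0]
force: [0.6, -0.5, -3.0]
finger_gap: 0.0078
clock: 8.57
position: [0.5791, -0.1846, 0.2536]
tool_rot: [2.393, 2.035, 0.0]
force: [-0.3, 0.3, -2.2]
finger_gap: 0.0075
bar n 4012
 dir yaw -9.17 t range [-0.0512 -0.0465  0.023   0.0235] mean [ 0.5799 -0.1836  0.2776]
   [ 0.5749 -0.2152  0.2754] zmax 0.2767
   [ 0.5809 -0.1763  0.2816] zmax 0.2997
   [ 0.5833 -0.1625  0.2681] zmax 0.2765
arm [ 0.5937 -0.1733  0.2976] zmax 0.2999 9
```

```bash
python3 -m pendant '[[[0,0,-0.1],[0,0,0],0.4],[[0,0,0],[0,0,0],0.4]]'; python3 -m pendant '[[[0,0,-0.1],[0,0,0],0.4],[[0,0,0],[0,0,0],0.4]]';  python3 -m pendant '[[[0,0,-0.1],[0,0,0],0.4],[[0,0,0],[0,0,0],0.4]]'; python3 rel.py | head -6;  python3 -c "
from h import *
c=save('scene','s7.png',(220,110,320,190),8)"
```

```text
clock: 8.88
position: [0.5792, -0.1846, 0.2531]
tool_rot: [2.393, 2.035, 0.0]
force: [-1.3, 1.0, 0.3]
finger_gap: 0.0077
clock: 9.12
position: [0.5792, -0.1846, 0.2525]
tool_rot: [2.392, 2.035, 0.001]
force: [-1.8, 2.0, 4.1]
finger_gap: 0.0074
clock: 9.38
position: [0.5793, -0.1846, 0.2521]
tool_rot: [2.392, 2.034, 0.001]
force: [-2.7, 3.2, 6.4]
finger_gap: 0.0073
bar n 3979
 dir yaw -9.33 t range [-0.0478 -0.0444  0.0226  0.0234] mean [ 0.5802 -0.1836  0.2765]
   [ 0.5752 -0.2144  0.2749] zmax 0.2762
   [ 0.5807 -0.1766  0.28  ] zmax 0.2986
   [ 0.5835 -0.1631  0.268 ] zmax 0.2745
arm [ 0.5938 -0.1732  0.299 ] zmax 0.3 11
```

View pics/s7.png

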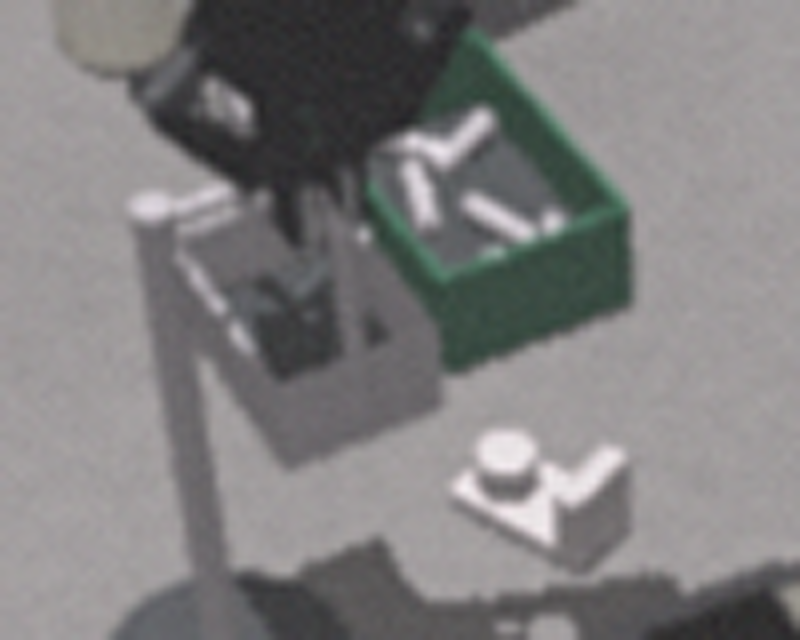

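The force swung from −2.5 N to +6.4 N, so the bar is resting on the arm. I'll release gently with a small opening and rise.

```bash
python3 -m pendant '[[[0,0,0.15],[0,0,0],0.6],[[0,0,0],[0,0,0],1.1],[[0,0,0],[0,0,0],1.5],[[0,0,0],[0,0,0],2.2],[[0,0,0],[0,0,0],3.0]]' 30; python3 st.py; python3 -c "
from h import *
c=save('scene','s8.png',(220,110,320,190),8); save('wrist','w8.png')"
```

```text
clock: 10.1
position: [0.579, -0.1846, 0.2514]
tool_rot: [-2.393, -2.035, 0.0]
force: [0.5, 0.7, 0.1]
finger_gap: 0.03
t 10.1 tcp [ 0.579  -0.1846  0.2514] jawyaw -9.25 tz [-0.  0. -1.] F [0.5 0.7 0.1] gap 0.03 q [-0.48  0.12  1.73 -0.    1.29 -0.31]
```

View pics/s8.png

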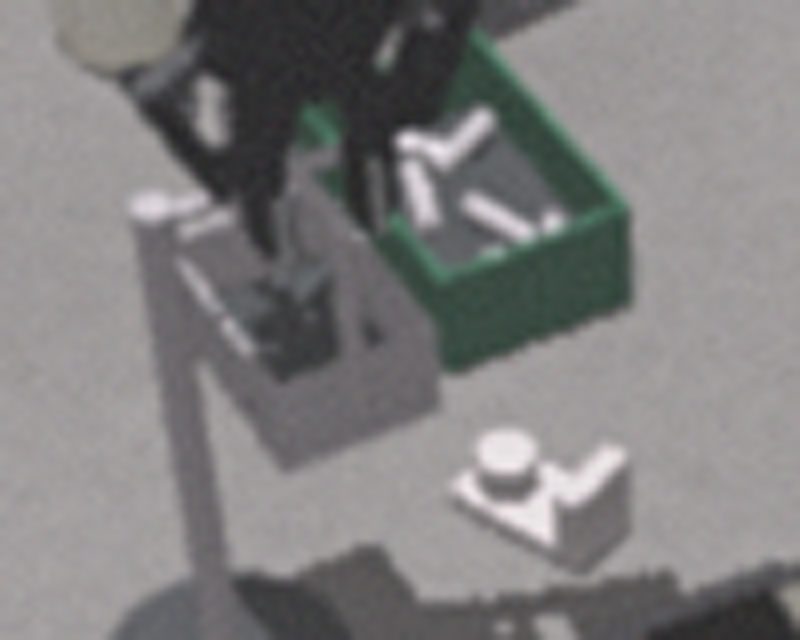

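View pics/w8.png

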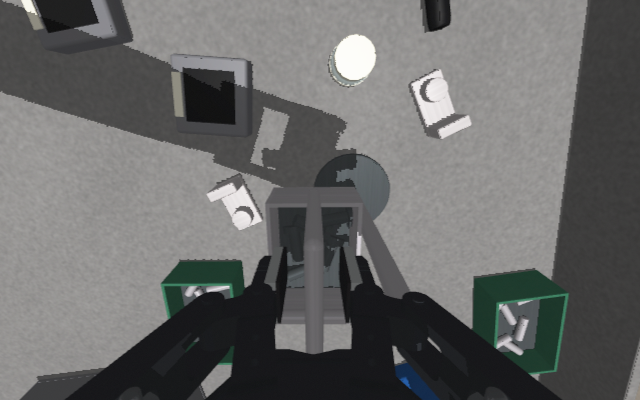

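```bash
python3 -m pendant '[[[0,0,1],[0,0,0],3],[[0,0,2],[0,0,0],3],[[0,0,3],[0,0,0],3],[[0,0,3],[0,0,0],3],[[0,0.5,1],[0,0,0],3]]'; python3 -m pendant '[[[-1,2.4,0],[0,0,1.5],3],[[-1.8,4.2,0],[0,0,2.2],3],[[-1.8,4.2,0],[0,0,2.2],3],[[-1.8,4.2,-0.5],[0,0,2.2],3],[[-1.8,4.2,-1.5],[0,0,2.2],3]]'; python3 -m pendant '[[[-1.8,4.2,-2],[0,0,2.2],3],[[-1.8,4.2,-2],[0,0,2.2],3],[[-1.8,4.2,-2],[0,0,2.2],3],[[-1.6,3.7,-2],[0,0,2.2],3],[[-1,2.2,-2],[0,0,2.6],3]]'; python3 st.py; python3 -c "
from h import *
c=save('scene','s9.png',(190,90,390,250),4); save('wrist','w9.png'); save('top','t9.png',(300,120,500,280),4)"
```

```text
clock: 10.82
position: [0.5799, -0.18, 0.3564]
tool_rot: [2.389, 2.031, 0.004]
force: [0.2, 0.4, 0.6]
finger_gap: 0.0303
clock: 11.45
position: [0.4965, 0.0139, 0.3326]
tool_rot: [2.198, 2.242, 0.002]
force: [0.2, 0.4, -0.7]
finger_gap: 0.03
clock: 12.08
position: [0.4157, 0.1991, 0.2312]
tool_rot: [-1.963, -2.452, -0.0]
force: [0.5, -1.1, -0.3]
finger_gap: 0.0298
t 12.07 tcp [0.4157 0.1991 0.2312] jawyaw 12.65 tz [-0.  0. -1.] F [ 0.5 -1.1 -0.3] gap 0.0298 q [ 0.23 -0.2   2.08  0.    1.26  0.01]
```

View pics/s9.png

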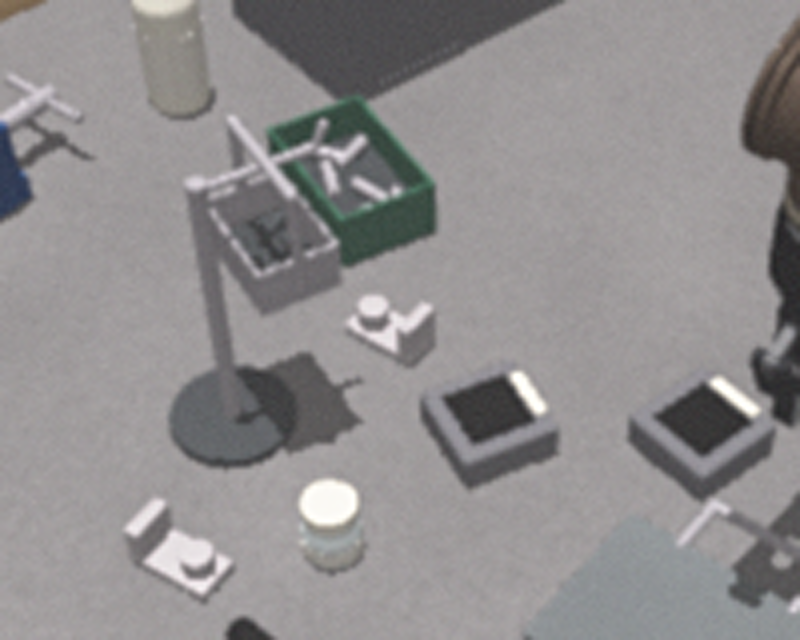

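View pics/w9.png

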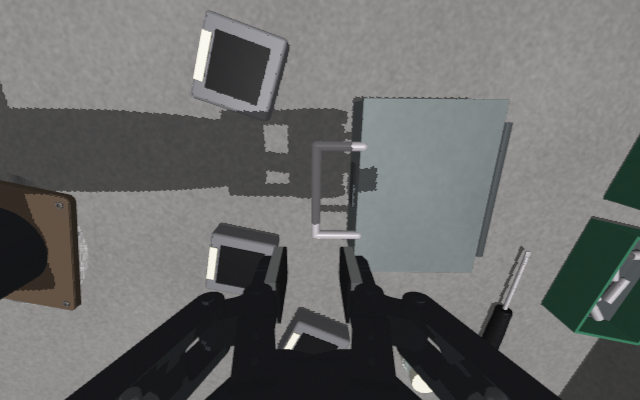

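View pics/t9.png

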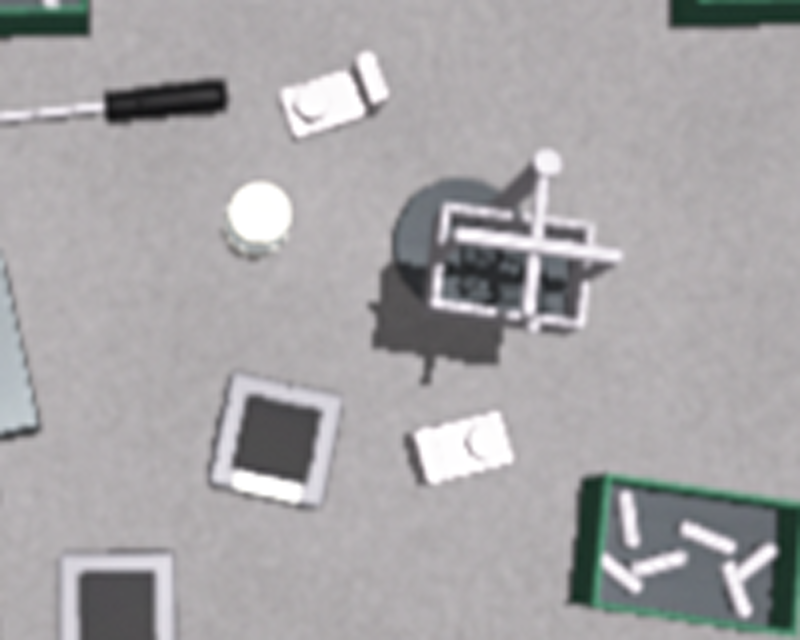

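The basket hangs level and square on the arm, clear of the post, with its bar crossing at about (540,245) in the top crop. In the wrist view the flap's bar runs (316,147)-(316,232), centred between the fingers. I'll measure it before going down.

```bash
cat > flap.py <<'E'
from h import *
c=cam('wrist'); W=cloud(c)
v,u=np.mgrid[0:400,0:640]
m=(u>305)&(u<325)&(v>155)&(v<225)&(W[...,2]>.07)&(W[...,2]<.09)
p=W[m]; vx=p[:,:2]-p[:,:2].mean(0); d=np.linalg.svd(vx,full_matrices=False)[2][0]; d*=np.sign(d[1])
print('bar',p.mean(0).round(4),p[:,2].max(),'yaw',np.degrees(np.arctan2(-d[0],d[1])))
m=(W[...,2]>.07)&(W[...,2]<.088)&(np.abs(W[...,0]-.51)<.15)&(np.abs(W[...,1]-.22)<.15)
r=cv2.minAreaRect(W[m][:,:2].astype(np.float32)*1000); print(r,cv2.boxPoints(r))
E
python3 flap.py
```

```text
bar [0.4167 0.1969 0.0824] 0.08485670636709025 yaw 12.495468399922656
((510.37921142578125, 217.33766174316406), (201.07676696777344, 194.15223693847656), 12.559304237365723) [[391.1374  290.22882]
 [433.35577 100.72236]
 [629.62103 144.4465 ]
 [587.40265 333.95297]]
```

```bash
python3 -m pendant '[[[0.1,-0.2,-4],[0,0,-0.2],3],[[0,0,-4],[0,0,0],3],[[0,0,-4],[0,0,0],3],[[0,0,-3.5],[0,0,0],3],[[0,0,-1.7],[0,0,0],3]]'; python3 -m pendant '[[[0,0,0],[0,0,0],2],[[0,0,0],[0,0,0],1],[[0,0,0],[0,0,0],0.6],[[0,0,0],[0,0,0],0.4],[[0,0,0],[0,0,0],0.4]]' 30; python3 st.py
```

```text
clock: 12.9
position: [0.4183, 0.1943, 0.0588]
tool_rot: [-1.974, -2.443, 0.002]
force: [0.5, 0.7, -0.9]
finger_gap: 0.0301
clock: 13.52
position: [0.4166, 0.1944, 0.0604]
tool_rot: [-1.97, -2.445, 0.007]
force: [-5.3, -3.5, 0.1]
finger_gap: 0.0088
t 13.53 tcp [0.4166 0.1944 0.0604] jawyaw 12.27 tz [-0.004 -0.002 -1.   ] F [-5.3 -3.5  0.1] gap 0.0088 q [ 0.22  0.03  2.21 -0.    0.9   0.  ]
```

```bash
python3 -m pendant '[[[0.07,0.02,1.62],[0,0,0],0.4],[[0.2,0.05,1.61],[0,0,0],0.4],[[0.35,0.08,1.58],[0,0,0],0.4],[[0.48,0.1,1.55],[0,0,0],0.4],[[0.6,0.13,1.5],[0,0,0],0.4]]'; python3 st.py
```

```text
clock: 14.15
position: [0.4332, 0.198, 0.14]
tool_rot: [-1.97, -2.445, 0.009]
force: [-5.3, -5.3, 0.2]
finger_gap: 0.0086
t 14.15 tcp [0.4332 0.198  0.14  ] jawyaw 12.29 tz [-0.005 -0.003 -1.   ] F [-5.3 -5.3  0.2] gap 0.0086 q [ 0.22 -0.06  2.13 -0.    1.08  0.  ]
```

```bash
python3 -c "
from h import *
c=save('scene','s10.png',(280,150,480,310),4)"
```

```text
(no output)
```

View pics/s10.png

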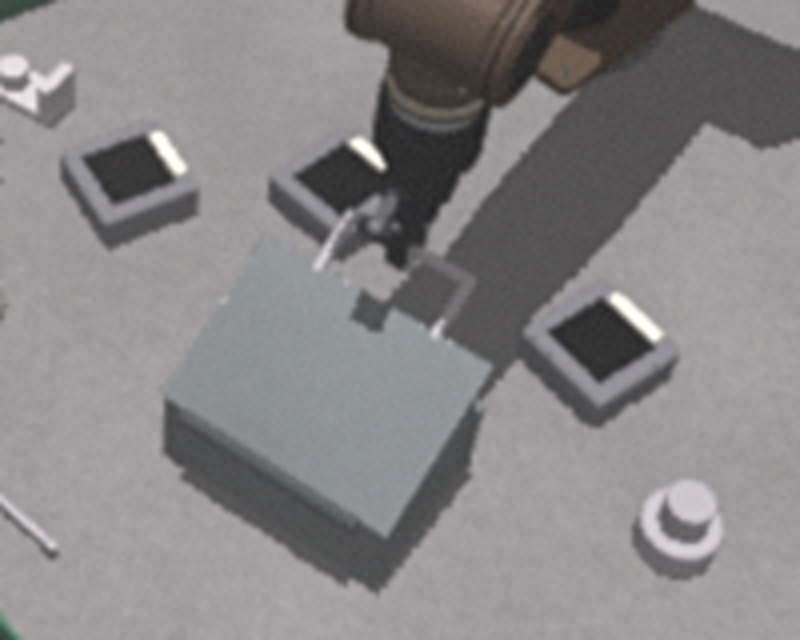

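```bash
python3 -m pendant '[[[0.73,0.16,1.44],[0,0,0],0.4],[[0.85,0.19,1.37],[0,0,0],0.4],[[0.97,0.21,1.29],[0,0,0],0.4],[[1.07,0.24,1.2],[0,0,0],0.4],[[1.17,0.26,1.1],[0,0,0],0.4]]'; python3 -m pendant '[[[1.26,0.28,0.99],[0,0,0],0.4],[[1.34,0.29,0.87],[0,0,0],0.4],[[1.41,0.31,0.75],[0,0,0],0.4],[[1.47,0.32,0.62],[0,0,0],0.4],[[1.51,0.33,0.49],[0,0,0],0.4]]'; python3 st.py;  python3 -c "
from h import *
c=save('scene','s11.png',(280,110,480,270),4)"
```

```text
clock: 14.82
position: [0.4818, 0.2086, 0.2069]
tool_rot: [-1.97, -2.446, 0.008]
force: [-8.6, -6.8, 9.1]
finger_gap: 0.0087
clock: 15.45
position: [0.5543, 0.2248, 0.2444]
tool_rot: [1.97, 2.443, 0.004]
force: [-2.1, -2.5, 0.6]
finger_gap: 0.0091
t 15.45 tcp [0.5543 0.2248 0.2444] jawyaw 12.24 tz [ 0.005 -0.    -1.   ] F [-2.1 -2.5  0.6] gap 0.0091 q [ 0.22  0.11  1.76 -0.    1.27  0.  ]
```

View pics/s11.png

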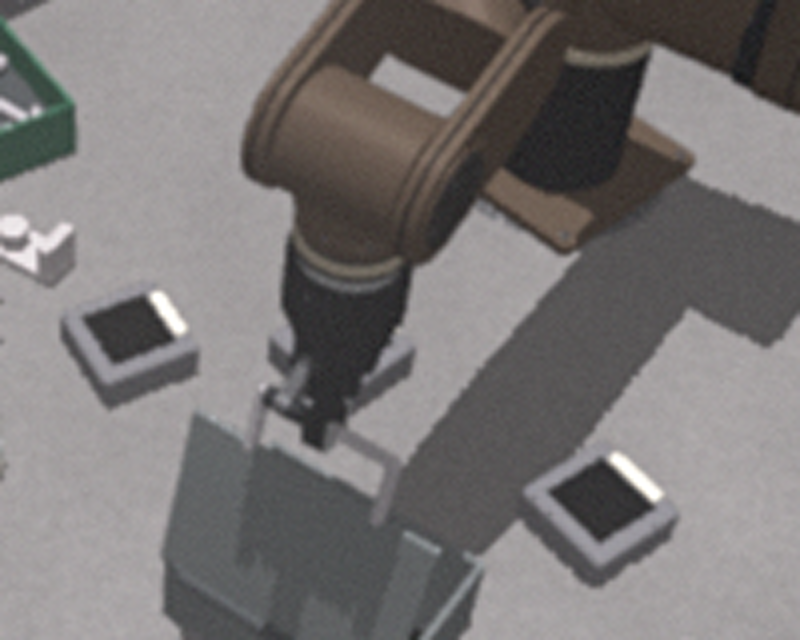

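```bash
python3 -m pendant '[[[1.54,0.34,0.35],[0,0,0],0.4],[[1.57,0.35,0.21],[0,0,0],0.4],[[1.58,0.35,0.07],[0,0,0],0.4],[[1.58,0.35,-0.07],[0,0,0],0.4],[[1.57,0.35,-0.21],[0,0,0],0.4]]'; python3 -m pendant '[[[0.6,0.13,-0.1],[0,0,0],0.4],[[0,0,0],[0,0,0],0.4]]'; python3 st.py;  python3 -c "
from h import *
c=save('scene','s12.png',(280,110,480,270),4); save('wrist','w12.png')"
```

```text
clock: 16.12
position: [0.6325, 0.2421, 0.2465]
tool_rot: [1.97, 2.443, 0.004]
force: [-0.8, -1.8, -0.4]
finger_gap: 0.0087
clock: 16.38
position: [0.6387, 0.2435, 0.2449]
tool_rot: [1.969, 2.442, 0.006]
force: [1.1, -3.0, 6.6]
finger_gap: 0.009
t 16.38 tcp [0.6387 0.2435 0.2449] jawyaw 12.24 tz [ 0.006  0.    -1.   ] F [ 1.1 -3.   6.6] gap 0.009 q [ 0.22  0.29  1.54 -0.    1.3   0.  ]
```

View pics/s12.png

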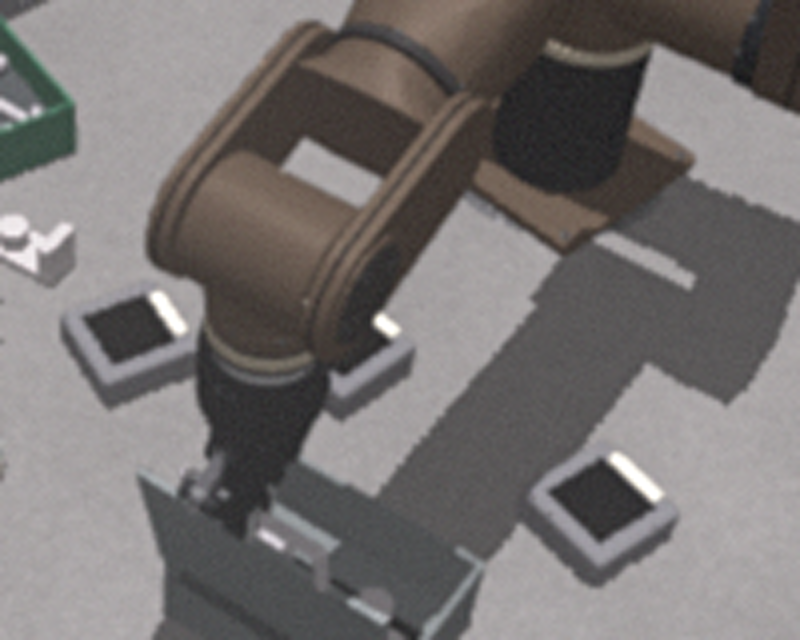

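View pics/w12.png

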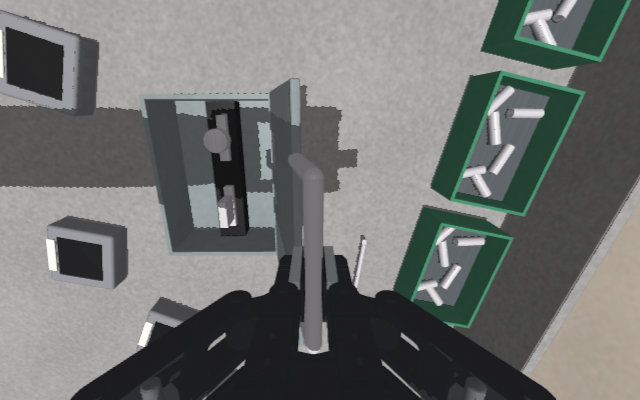

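Wrist view: the open case shows the round head at (216,140), in the +y pocket, and the flat-bladed insert at (228,208), in the −y pocket. The flap is past its tipping point. I'll let it go and rise.

```bash
python3 -m pendant '[[[0.3,0.07,-0.05],[0,0,0],1.2],[[0.3,0.07,-0.1],[0,0,0],2],[[0,0,0],[0,0,0],3],[[0,0,0],[0,0,0],4.5],[[0,0,0],[0,0,0],4.5]]'; python3 st.py;python3 -m pendant '[[[0,0,1],[0,0,0],4.5],[[0,0,2.5],[0,0,0],4.5],[[0,0,3],[0,0,0],4.5],[[-1,0,3],[0,0,0],4.5],[[-4,-1,1],[0,0,0],4]]'; python3 -m pendant '[[[-4,-1.5,0],[0,0,0],4],[[-3,-3,0],[0,0,0],4],[[-1,-2,0],[0,0,0],4],[[0,0,0],[0,0,0],4]]';python3 st.py; python3 -c "
from h import *
c=save('scene','s13.png',(280,110,480,270),4); save('wrist','w13.png'); save('top','t13.png',(180,120,380,280),4)"
```

```text
clock: 17.1
position: [0.643, 0.2453, 0.2404]
tool_rot: [-1.971, -2.446, 0.0]
force: [-0.6, 1.5, 0.4]
finger_gap: 0.0446
t 17.1 tcp [0.643  0.2453 0.2404] jawyaw 12.26 tz [-0.001  0.    -1.   ] F [-0.6  1.5  0.4] gap 0.0446 q [0.22 0.31 1.53 0.   1.3  0.  ]
clock: 17.73
position: [0.5944, 0.2353, 0.3491]
tool_rot: [1.97, 2.443, 0.007]
force: [-0.1, 0.2, 0.7]
finger_gap: 0.0399
clock: 18.23
position: [0.5135, 0.1693, 0.3467]
tool_rot: [1.973, 2.443, 0.003]
force: [-0.3, 0.5, -0.1]
finger_gap: 0.0399
t 18.23 tcp [0.5135 0.1693 0.3467] jawyaw 12.15 tz [ 0.002  0.001 -1.   ] F [-0.3  0.5 -0.1] gap 0.0399 q [ 0.13 -0.08  1.77  0.    1.45 -0.08]
```

View pics/s13.png

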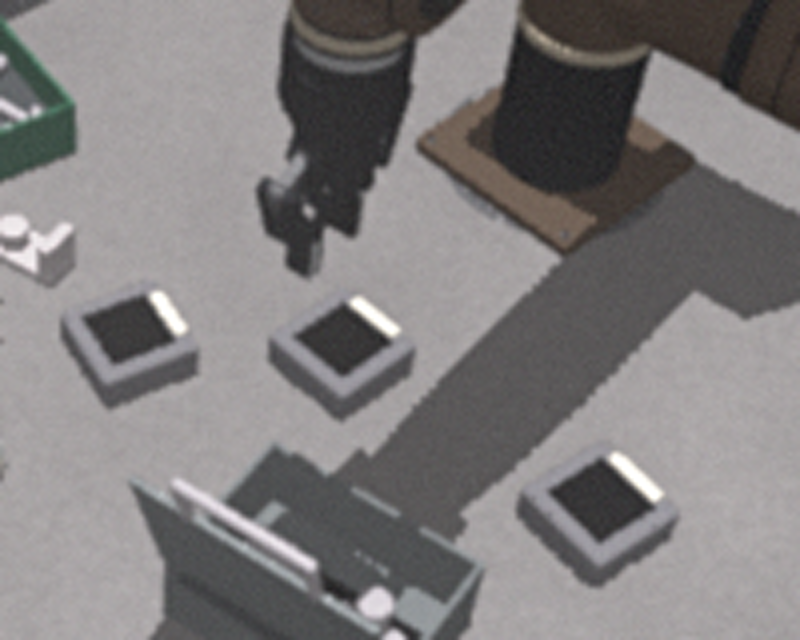

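View pics/w13.png

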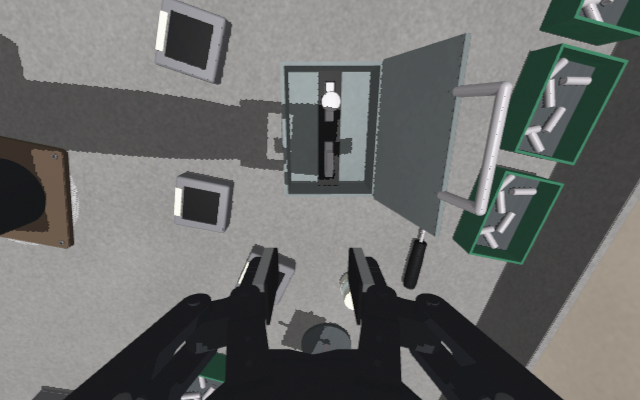

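View pics/t13.png

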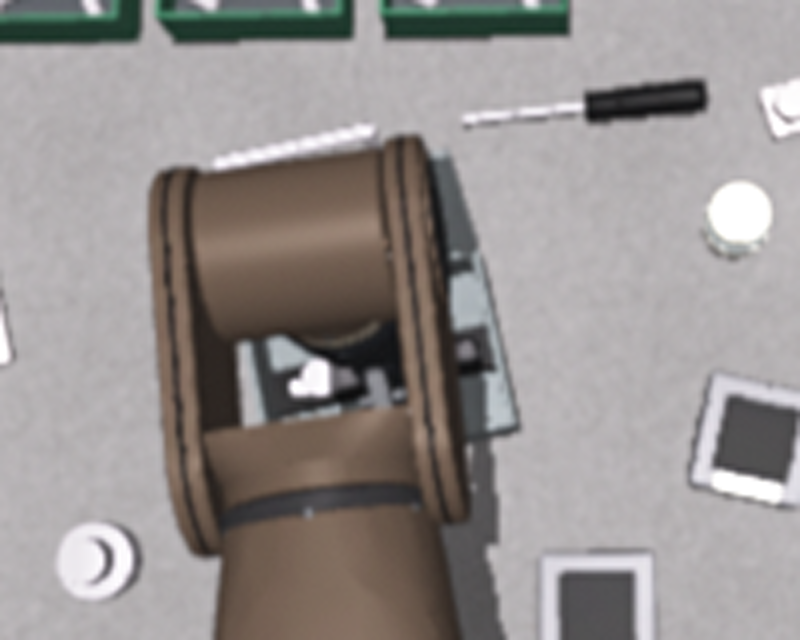

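The flap stays open. In the wrist view the two candidates are the round head at (331,100), which is the stud and stays, and the flat one at (329,160), which is the insert. I'll confirm on a crop and measure.

Run:
```python
from h import *
c=save('wrist','w14.png',(270,55,390,205),4); W=cloud(c); v,u=np.mgrid[0:400,0:640]
m=(u>285)&(u<375)&(v>70)&(v<192)&(W[...,2]>.056)&(W[...,2]<.07)&(np.abs(W[...,0]-.53)<.035)
n,l,s,ce=cv2.connectedComponentsWithStats(m.astype(np.uint8))
for i in range(1,n):
    if s[i,4]<8: continue
    p=W[l==i]; print(s[i],ce[i].round(1),p.mean(0).round(4),cv2.minAreaRect(p[:,:2].astype(np.float32)*1000))
# case walls
m=(W[...,2]>.068)&(W[...,2]<.08)&(np.abs(W[...,0]-.53)<.12)&(np.abs(W[...,1]-.22)<.13)&(u<385)
print(cv2.minAreaRect(W[m][:,:2].astype(np.float32)*1000))
```

```text
[321  92  19  20 306] [330.2 101.5] [0.52   0.2661 0.0623] ((519.87109375, 265.9648742675781), (26.073198318481445, 25.705801010131836), 12.42652416229248)
[326 152   7  23 153] [329.  163.5] [0.5388 0.1788 0.0638] ((538.8284912109375, 178.8258819580078), (9.35549259185791, 32.79713821411133), 13.028275489807129)
[296 191  13   1  13] [302. 191.] [0.5072 0.1252 0.0575] ((507.171875, 125.24241638183594), (19.352834701538086, 0.6027976870536804), 12.63597583770752)
[310 191  29   1  29] [324. 191.] [0.5418 0.1326 0.0571] ((541.7745971679688, 132.6414031982422), (45.02382278442383, 0.7108452320098877), 12.283578872680664)
((529.1168823242188, 221.6265106201172), (138.3086700439453, 192.87966918945312), 12.275754928588867)
```

View pics/w14.png

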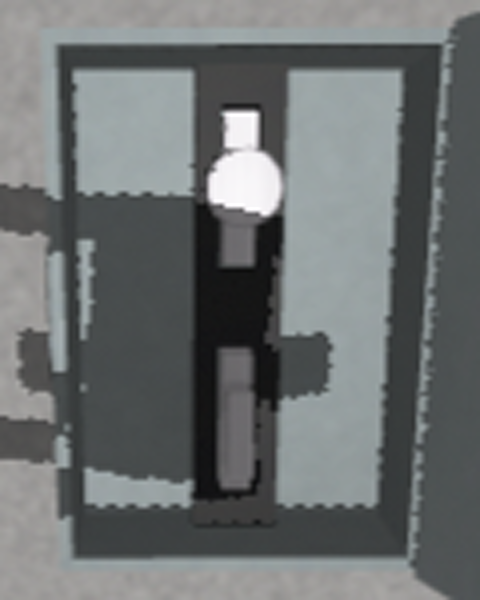

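```bash
python3 -m pendant '[[[1.3,0.5,-4],[0,0,0.2],4],[[1.2,0.4,-5],[0,0,0.2],4],[[0,0,-5],[0,0,0],4],[[0,0,-5],[0,0,0],4],[[0,0,-1],[0,0,0],4]]'; python3 -m pendant '[[[0,0,0],[0,0,0],4]]'; python3 st.py
python3 - <<'E'
from h import *
c=save('wrist','w15.png'); W=cloud(c); v,u=np.mgrid[0:400,0:640]
m=(u>285)&(u<340)&(W[...,2]>.056)&(W[...,2]<.07)&(np.abs(W[...,0]-.539)<.035)&(np.abs(W[...,1]-.179)<.03)
n,l,s,ce=cv2.connectedComponentsWithStats(m.astype(np.uint8))
for i in range(1,n):
    if s[i,4]<8: continue
    p=W[l==i]; print(s[i],ce[i].round(1),p.mean(0).round(4),cv2.minAreaRect(p[:,:2].astype(np.float32)*1000))
E
```

```text
clock: 19.05
position: [0.5357, 0.1793, 0.1408]
tool_rot: [-1.958, -2.448, 0.01]
force: [0.4, 0.4, 0.6]
finger_gap: 0.0398
clock: 19.18
position: [0.5388, 0.1796, 0.1459]
tool_rot: [-1.962, -2.453, 0.0]
force: [0.2, -0.5, 1.1]
finger_gap: 0.0398
t 19.18 tcp [0.5388 0.1796 0.1459] jawyaw 12.68 tz [-0.  0. -1.] F [ 0.2 -0.5  1.1] gap 0.0398 q [ 0.14  0.14  1.91  0.    1.09 -0.08]
[307 191  12  40 456] [312.4 209.8] [0.5392 0.1803 0.064 ] ((539.5901489257812, 178.9686279296875), (9.599160194396973, 33.39794921875), 12.505599021911621)
```

View pics/w15.png

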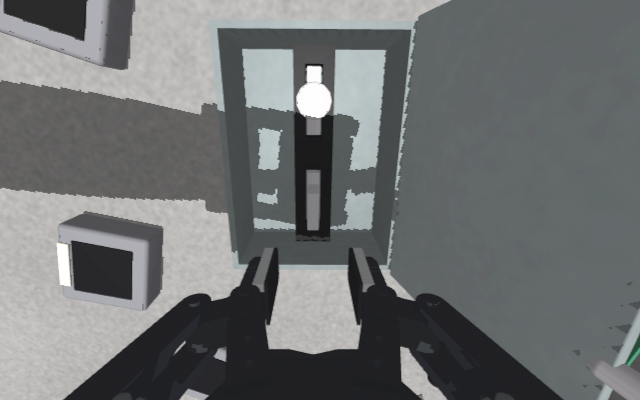

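The blade at (312,205) is centred between the fingers. Going down onto it.

```bash
python3 -m pendant '[[[0.05,-0.05,-3.5],[0,0,0],4],[[0,0,-3],[0,0,0],4],[[0,0,-2.4],[0,0,0],4],[[0,0,-1.5],[0,0,0],4],[[0,0,-0.5],[0,0,0],4]]'; python3 st.py;  python3 -m pendant '[[[0,0,0],[0,0,0],2.5],[[0,0,0],[0,0,0],1.5],[[0,0,0],[0,0,0],0.6],[[0,0,0],[0,0,0],0.4],[[0,0,0],[0,0,0],0.4]]' 60; python3 st.py; python3 -c "
from h import *
save('wrist','w16.png')"
```

```text
clock: 19.85
position: [0.5397, 0.1789, 0.0375]
tool_rot: [1.962, 2.452, 0.002]
force: [0.3, -0.6, -0.4]
finger_gap: 0.0401
t 19.85 tcp [0.5397 0.1789 0.0375] jawyaw 12.66 tz [ 0.002  0.    -1.   ] F [ 0.3 -0.6 -0.4] gap 0.0401 q [ 0.14  0.29  1.96  0.    0.89 -0.08]
clock: 20.48
position: [0.5397, 0.1789, 0.0378]
tool_rot: [1.962, 2.452, 0.003]
force: [-0.4, -0.5, 6.4]
finger_gap: 0.009
t 20.48 tcp [0.5397 0.1789 0.0378] jawyaw 12.66 tz [ 0.002  0.    -1.   ] F [-0.4 -0.5  6.4] gap 0.009 q [ 0.14  0.29  1.96  0.    0.89 -0.08]
```

View pics/w16.png

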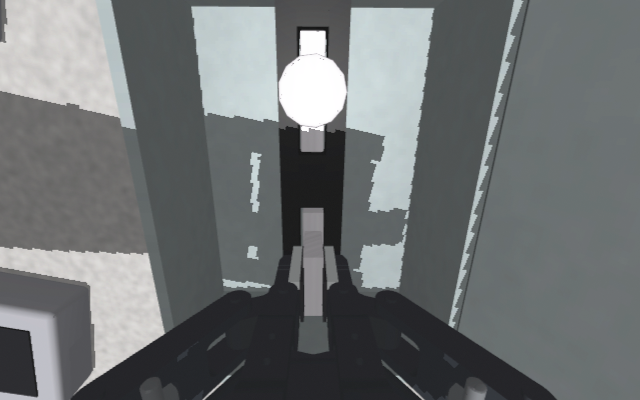

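```bash
python3 -m pendant '[[[0,0,0.6],[0,0,0],0.4],[[0,0,1],[0,0,0],0.4],[[0,0,1],[0,0,0],0.4],[[0,0,1],[0,0,0],0.4],[[0,0,0.4],[0,0,0],0.4]]'; python3 st.py;  python3 -m pendant '[[[0,0,1.5],[0,0,0],0.4],[[0,0,2.5],[0,0,0],0.4],[[0,0,2.5],[0,0,0],0.4],[[0,0,2.5],[0,0,0],0.4],[[0,0,1],[0,0,0],0.4]]'; python3 st.py; python3 -c "
from h import *
save('wrist','w17.png');save('scene','s17.png',(280,110,480,270),4)"
```

```text
clock: 21.15
position: [0.5391, 0.1788, 0.0778]
tool_rot: [1.962, 2.452, 0.002]
force: [0.1, 0.7, -1.6]
finger_gap: 0.0086
t 21.15 tcp [0.5391 0.1788 0.0778] jawyaw 12.66 tz [ 0.001  0.    -1.   ] F [ 0.1  0.7 -1.6] gap 0.0086 q [ 0.14  0.23  1.95 -0.    0.96 -0.08]
clock: 21.78
position: [0.5397, 0.1789, 0.1792]
tool_rot: [1.961, 2.451, 0.004]
force: [-0.5, -0.6, -2.1]
finger_gap: 0.0093
t 21.77 tcp [0.5397 0.1789 0.1792] jawyaw 12.66 tz [ 0.004  0.    -1.   ] F [-0.5 -0.6 -2.1] gap 0.0093 q [ 0.14  0.1   1.89 -0.    1.15 -0.08]
```

View pics/w17.png

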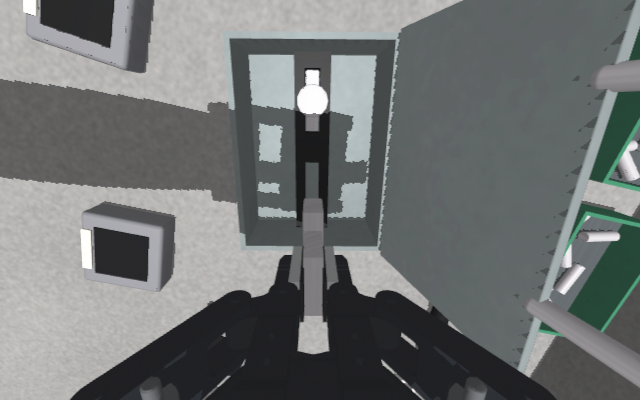

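View pics/s17.png

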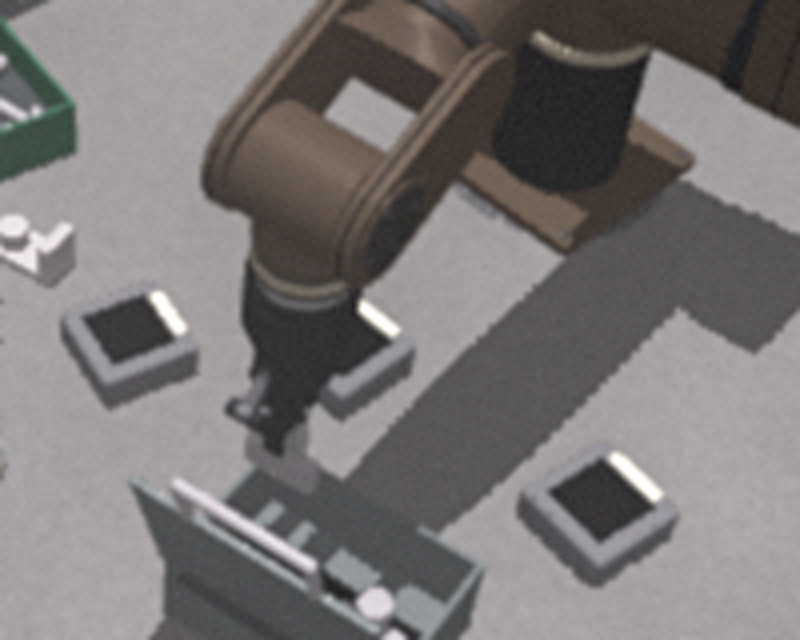

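The insert is drawn and hangs upright, and the stud is still in its pocket at (312,100). I'll re-measure the window in the top and wrist views, then carry it there.

```bash
python3 -m pendant '[[[-0.5,-2,0],[0,0,0],0.4],[[-0.9,-3.2,0],[0,0,0],0.4],[[-0.9,-3.5,0],[0,0,0],0.4],[[-0.9,-3.5,0],[0,0,0],0.4],[[-0.9,-3.5,0],[0,0,0],0.4]]'; python3 -m pendant '[[[-0.9,-3.5,0],[0,0,0],0.4],[[-0.9,-3,0],[0,0,0],0.4],[[-0.5,-1.7,0],[0,0,0],0.4],[[-0.3,-0.8,0],[0,0,0],0.4],[[0,0,0],[0,0,0],0.4]]'; python3 st.py
python3 - <<'E'
from h import *
c=save('wrist','w18.png'); W=cloud(c)
save('scene','s18.png')
m=(np.abs(W[...,0]-.473)<.07)&(np.abs(W[...,1]+.068)<.07)&(W[...,2]>.028)&(W[...,2]<.042)
print(cv2.minAreaRect(W[m][:,:2].astype(np.float32)*1000),m.sum())
T=dict(np.load('pics/top0.npz')); g=cv2.cvtColor(T['frame'],cv2.COLOR_RGB2GRAY); m=np.zeros_like(g); m[205:255,340:400]=(g[205:255,340:400]<75); n,l,s,ce=cv2.connectedComponentsWithStats(m); i=1+s[1:,4].argmax(); print(s[i],ce[i],ray(T,*ce[i],.035))
E
```

```text
clock: 22.5
position: [0.4959, 0.02, 0.175]
tool_rot: [-1.962, -2.451, 0.003]
force: [0.5, 0.1, -1.8]
finger_gap: 0.0089
clock: 23.12
position: [0.471, -0.0686, 0.1758]
tool_rot: [-1.964, -2.45, 0.001]
force: [-0.2, 1.4, -2.1]
finger_gap: 0.0092
t 23.12 tcp [ 0.471  -0.0686  0.1758] jawyaw 12.58 tz [-0.001  0.001 -1.   ] F [-0.2  1.4 -2.1] gap 0.0092 q [-0.36 -0.11  2.1   0.    1.15 -0.58]
((472.25042724609375, -69.03833770751953), (89.12977600097656, 90.09005737304688), 76.96878814697266) 6039
[359 220  20  20 147] [369.14285714 228.2244898 ] [ 0.47423149 -0.07110643  0.035     ]
```

View pics/w18.png

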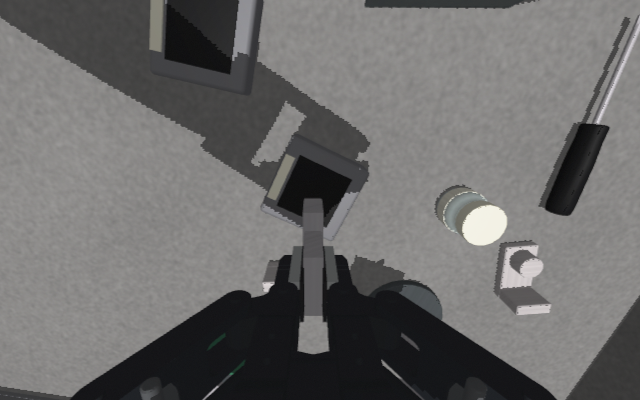

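View pics/s18.png

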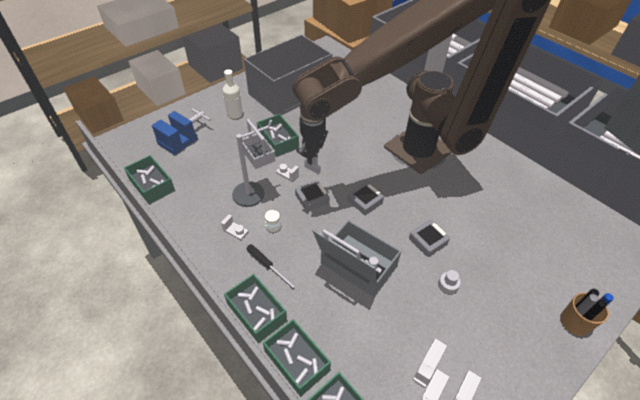

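The insert is over the reader meant (scene (312,193)), the flap is open and the basket is on its hook. I'll do the fine trim now, then settle.

```bash
python3 -m pendant '[[[0.15,0,-0.75],[0,0,0],0.4],[[0,0,0],[0,0,0],0.4],[[0,0,0],[0,0,0],0.4],[[0,0,0],[0,0,0],0.4],[[0,0,0],[0,0,0],0.4]]'; python3 -m pendant '[[[0,0,0],[0,0,0],0.4],[[0,0,0],[0,0,0],0.4],[[0,0,0],[0,0,0],0.4],[[0,0,0],[0,0,0],0.4],[[0,0,0],[0,0,0],0.4]]'; python3 st.py
python3 - <<'E'
from h import *
c=save('wrist','w19.png'); S=save('scene','s19.png',(220,100,420,290),4); s=manip.get_state(); print(np.abs(s['joint_velocities']).max())
T=save('top','t19.png',(220,110,460,290),3.3)
W=cloud(S); m=(np.abs(W[...,0]-.473)<.03)&(np.abs(W[...,1]+.069)<.045)&(W[...,2]>.10)&(W[...,2]<.168)
p=W[m]; g=S['frame'][m].mean(1); p=p[g>70]; print('insert pts',len(p), np.percentile(p,[1,50,99],axis=0).round(4) if len(p) else '')
W=cloud(T); m=(np.abs(W[...,0]-.575)<.06)&(np.abs(W[...,1]+.214)<.07)&(W[...,2]>.27)&(W[...,2]<.281); p=W[m]; print('basket bar',cv2.minAreaRect(p[:,:2].astype(np.float32)*1000),np.median(p[:,2]))
E
```

```text
clock: 23.85
position: [0.4733, -0.0682, 0.1693]
tool_rot: [1.963, 2.453, 0.0]
force: [0.6, 0.4, -2.2]
finger_gap: 0.0087
clock: 24.48
position: [0.4732, -0.0683, 0.1691]
tool_rot: [1.963, 2.453, -0.0]
force: [-0.4, -0.4, -1.6]
finger_gap: 0.0088
t 24.48 tcp [ 0.4732 -0.0683  0.1691] jawyaw 12.66 tz [ 0. -0. -1.] F [-0.4 -0.4 -1.6] gap 0.0088 q [-0.36 -0.09  2.11 -0.    1.13 -0.58]
0.002265858530314114
insert pts 114 [[ 0.464  -0.0933  0.135 ]
 [ 0.4775 -0.0581  0.1528]
 [ 0.4867 -0.0377  0.1661]]
basket bar ((577.6325073242188, -216.3505859375), (81.31649780273438, 87.67374420166016), 39.323219299316406) 0.27383598235061885
```

View pics/s19.png

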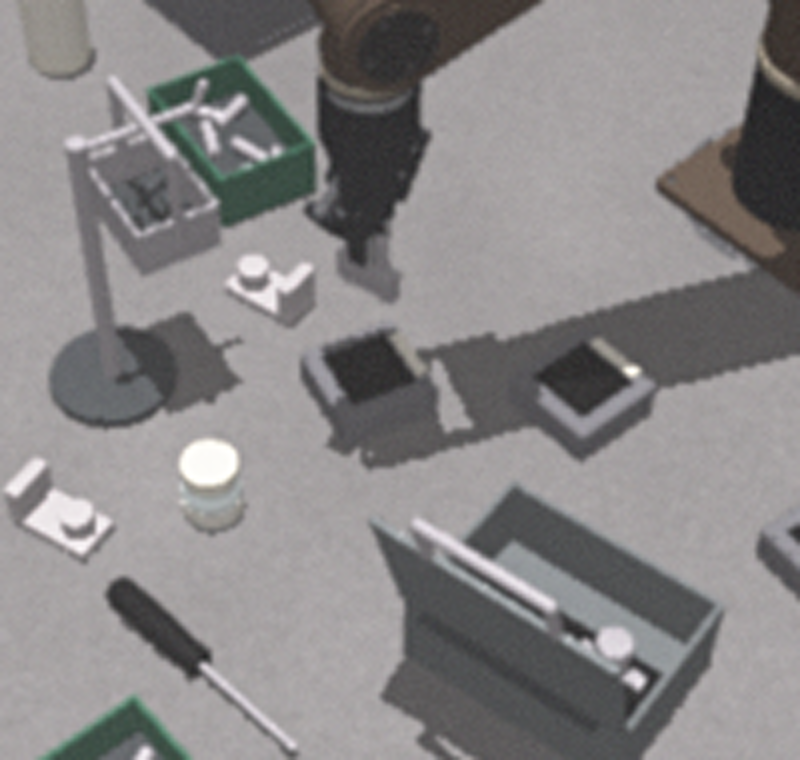

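View pics/t19.png

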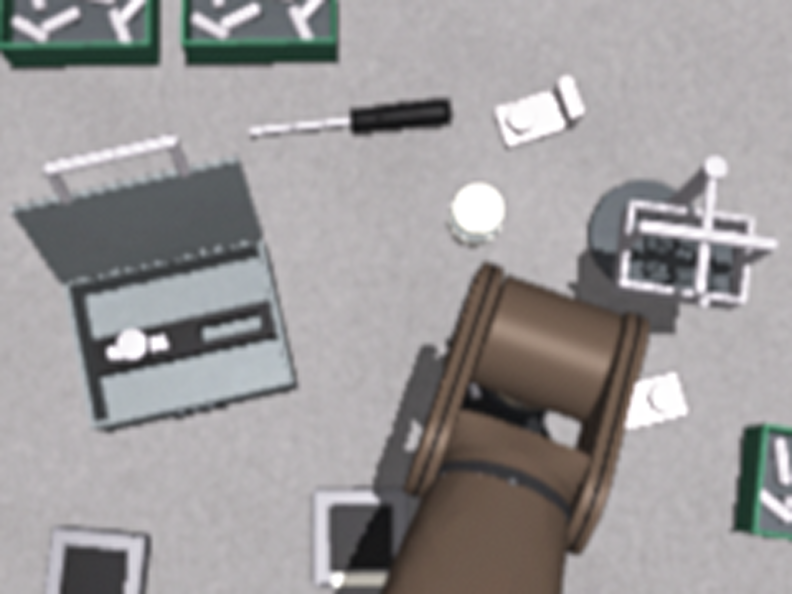

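The basket is on its hook, the flap is open, the stud is in its pocket and the bystanders are where they were. The insert's lowest measured points are at z≈0.135, so its underside is about 10 cm above the window. Handing in.

```bash
python3 -c "
from workcell import manip
print(manip.close_job())"; python3 st.py
```

```text
the job is handed in; nothing more can be done
None
the job is handed in; nothing more can be done
```

The job is done and handed in at about 24.6 s of the 69 s allowed. I hung the basket on the hook and let go. Then I swung the flap past its tipping point, where it fell to the stop and stayed open. I drew the flat-bladed insert from the −y pocket and am holding it above the reader farthest to the robot's right.

**Last checks before handing in:**
- **Insert:** the gripper was at (0.473, −0.068), within about 1–2 mm of the window centre. The tool pointed straight down and was at rest. The insert's underside was at about z = 0.135–0.136, so about 10 cm above the window.
- **Scene:** the pictures show the basket level on the hook, the flap open, the round-headed stud in its pocket and the bystanders where they were. I did not measure the bystanders one by one.
- **Forces:** in the readings I took, the wrist force stayed below about 15 N.

**What disagreed:**
- The scene and top cameras differed by about 4 mm in y, so I averaged them and checked with the wrist camera.
- The finger gap read 7–9 mm on the 10 mm bars and blade, though everything stayed firmly held.
- My final automatic measurement of the basket's bar also picked up the hook arm. I therefore judged the basket's seating from the pictures and the force change when it touched the hook.

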